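# Fetch the seat ring from behind the valves for checking

### The arm

A 7-joint arm with a two-finger parallel gripper is mounted at the origin on the work surface. World frame = base frame: x ahead of the robot, y to its left, z up, the work surface at z = 0. Lengths are in mm, angles in rad, forces in N, time in s.
With the tool pointing down it reaches from about 400 to 900 mm from the base axis. Payload 5.5 kg.
Tool frame: the origin (TCP) lies at the very end of the fingers, on their centre line; the grasp point (between the pads) lies 19 mm behind it; z points along the fingers, x is the direction in which the jaws open and shut, and the axes are right-handed (so a half turn about z gives the same grasp; the last joint's range is limited). The gripper opens to 92 mm and grips with 3 to 60 N. Pads are 19 mm wide; open, the fingers measure 130 mm over their backs; the gripper's body (75 mm by 190 mm) begins 47 mm behind the grasp point.
Start: joints at [1.466, 0.501, -0.427, 1.55, 0.221, 1.138, -0.21], TCP at [233.749, -606.516, 226.729] pointing down, gripper open.
Joint ranges: [-2.88, 2.88], [-0.31, 2.03], [-1.54, 1.56], [0.2, 2.42], [-1.41, 4.55], [0.19, 2.02], [-2.57, 2.57]. Speed limits (rad/s): [2.57, 2.57, 3.14, 3.14, 3.14, 3.14, 3.14].

### API

Orientations are given as a rotation vector (axis times angle).
In Python, from cell import robot, camera gives the robot as it stands.
- The arm moves only by the tool drive_tool, never from a script. Its argument "commands" is one flat list of numbers, 5 for each row, row after row: the opening, from 0 (shut) to 1 (fully open), then the shift along the tool's x, y, z in mm, then the turn about the tool's z in rad. A call has 1 to 20 rows; each row is the pose to reach, as a shift and turn from the pose commanded when the call began, along the tool's axes at that moment; what a row does not reach only later rows make up. A row lasts 1/10 s, in which the tool goes at most 50 mm and 8.59 degrees, less where a joint would pass 70% of its speed; a pose out of reach is approached as far as the arm can. A call with a gripper value outside its range is refused whole. The fingers move at their own pace and stop on an object; "force" is the grip in N (left out, the last holds). Time passes only in rows, so rows that repeat a pose let the fingers close. It gives the time, the measured TCP pose, the force and the opening at its end, in the units of the state.
- robot.read_state(): the state, without advancing time (a new reading comes with each control period).
- camera(name): name is "scene" or "top"; returns a dict with "frame" (480x640x3 uint8, red, green, blue), "K" (3x3 intrinsics, pixels), "R" (3x3) and "t" (3): a world point X has camera coordinates R X + t. Camera axes: x right, y down, z forward; pixel columns grow to the right and rows downward; lengths in mm; the calibration is good to about 2 mm. A picture is of the moment at which its call begins. There is no depth.
- robot.sign_off(): hands the job in, once; it reports no verdict.
The state is a dict: "time_s": time; "joint_pos": joint angles; "qvel": joint speeds; "joint_efforts": joint torques, N m; "position": TCP position; "eef_rot": TCP orientation; "force": force on the tool from outside, world axes, zero at the start; "ft_torque": the same for the moment, N m; "grip_width": opening from 0.0 (shut) to 1.0 (fully open).
Only numpy, scipy, OpenCV 4.12 (cv2) and the standard library are available. Lean on these libraries where they do the work, as an engineer would, in place of code of your own. Each camera call takes 0.05 s, during which the arm holds its last target.

### The job

The brass seat ring in the middle of the white board is due on the checking fixture, but three valves stand round it: first move all three to the empty aluminium tray and let them stand there, upright. Then put the ring over the post of the fixture, flat on its plate, and only after that put each valve back upright in the middle of the pad that matches its handwheel's colour. Do not knock a valve over.

Things in the scene. Friction and masses are not known exactly. Their poses are not given: they have to be found in the camera images.
- valve_red: Upright brass gate valve with red handwheel. Origin: centre of underside, z up. Foot 60 mm diameter, 9 mm high. Wheel: level disc 60 mm diameter, 108 to 122 mm above the origin, stem end 5 mm higher; grip across its rim from above, any direction. Body 48 mm wide, pipe ends along its y reach 34 mm from the axis at 21 to 57 mm height. About 0.5 kg, balanced. Starts on the red pad.
- valve_blue: Upright brass gate valve with blue handwheel. Origin: centre of underside, z up. Foot 60 mm diameter, 9 mm high. Wheel: level disc 60 mm diameter, 108 to 122 mm above the origin, stem end 5 mm higher; grip across its rim from above, any direction. Body 48 mm wide, pipe ends along its y reach 34 mm from the axis at 21 to 57 mm height. About 0.5 kg, balanced. Starts on the blue pad.
- valve_green: Upright brass gate valve with green handwheel. Origin: centre of underside, z up. Foot 60 mm diameter, 9 mm high. Wheel: level disc 60 mm diameter, 108 to 122 mm above the origin, stem end 5 mm higher; grip across its rim from above, any direction. Body 48 mm wide, pipe ends along its y reach 34 mm from the axis at 21 to 57 mm height. About 0.5 kg, balanced. Starts on the green pad.
- seat_ring: Plain brass ring lying flat: 50 mm outer diameter, bore 32 mm, 32 mm high, 0.2 kg. Origin: centre of underside, z along the bore. Starts in the middle of a fixed round white board (230 mm across, 12 mm thick), valves 66 mm away on three sides, too tight for a gripper; on the fourth side a small nut and plug, under 21 mm high, lie about 88 mm away (bystanders).
- pad_red: Round red pad, 76 mm diameter, 3 mm thick, fixed on the white board, 66 mm from the middle of the board. Origin: centre of its underside (board top, 12 mm above the bench); its top is 3 mm above the origin. Home of the valve with the red handwheel.
- pad_blue: Round blue pad, 76 mm diameter, 3 mm thick, fixed on the white board, 66 mm from the middle of the board. Origin: centre of its underside (board top, 12 mm above the bench); its top is 3 mm above the origin. Home of the valve with the blue handwheel.
- pad_green: Round green pad, 76 mm diameter, 3 mm thick, fixed on the white board, 66 mm from the middle of the board. Origin: centre of its underside (board top, 12 mm above the bench); its top is 3 mm above the origin. Home of the valve with the green handwheel.
- tray: Shallow open aluminium tray fixed on the bench, 280 mm along its x by 130 mm along its y, rim 25 mm high, walls 4 mm, inner floor 4 mm above the origin, empty. Origin: centre of its underside. Stands to the left or right of the board, with the checking fixture on the other side. Three valves fit in a row along its x, 88 mm apart.
- fixture: Checking fixture: a blue plate 150 mm (x) by 130 mm (y), 20 mm thick, fixed on the bench, with an upright steel post in its centre, 16 mm diameter, 40 mm high above the plate (top 60 mm above the bench), the last 6 mm tapered. Origin: centre of the plate's underside, under the post.

How it is judged:
By the outcome, as a careful person would: the job done as asked, in the order asked, and still so for the second after the job is handed in, with the robot touching nothing.
It also fails if it takes over 144 s, if anything falls off the work surface, if the arm or the gripper's body presses on something with over 40 N, if the wrist force passes 120 N, or if a joint passes its speed limit or range.

## Working session

There is one attempt and no reset: what is moved stays moved. The work goes in short steps, Python scripts to look and compute and a tool call to move; the robot and the scene stay as the last step left them, time stands still between calls to the robot, and variables do not carry over. Pictures are saved under pics/ and viewed, and the job is handed in when it is done.

Besides the shell and the picture viewer there is one more tool, called after ">>>" as a command line: name --argument value ..., lists and objects as JSON in quotes. drive_tool: Moves the arm, as the interface text tells. Its arguments: {"type":"object","properties":{"commands":{"type":"array","items":{"type":"number"}},"force":{"type":"number"}},"required":["commands"]}

```bash
ls; mkdir -p pics; python3 - <<'E'
from cell import robot,camera
import cv2
s=robot.read_state();print({k:s[k] for k in('time_s','position','eef_rot','grip_width','joint_pos','force')})
for n in('scene','top'):
    c=camera(n);cv2.imwrite(f'pics/{n}0.png',c['frame'][:,:,::-1]);print(n,c['K'],c['R'],c['t'])
E
```

```text
pics
{'time_s': 0.0, 'position': array([ 233.41074113, -605.87764273,  225.63889209]), 'eef_rot': array([-2.58919626e+00,  1.77705974e+00,  2.51594847e-03]), 'grip_width': 0.9971313293113002, 'joint_pos': array([ 1.46622136,  0.50190325, -0.42678555,  1.55146017,  0.22076677,
        1.1382989 , -0.21031024]), 'force': array([ 0.40218189, -0.44636673,  0.00942887])}
scene [[557.82156664   0.         320.02634171]
 [  0.         557.82156664 242.238238  ]
 [  0.           0.           1.        ]] [[ 0.62178599  0.78315839 -0.0067178 ]
 [ 0.66090343 -0.52928579 -0.53203685]
 [-0.42022475  0.32637324 -0.84669455]] [-347.92529009 -329.20886297 1225.49255071]
top [[611.76100926   0.         317.291946  ]
 [  0.         611.76100926 242.78720705]
 [  0.           0.           1.        ]] [[-0.02849519 -0.99912241 -0.03069924]
 [-0.99625042  0.03089631 -0.08081166]
 [ 0.08168923  0.02828138 -0.99625651]] [  38.68948238  573.7419864  1006.83570105]
```

View pics/scene0.png

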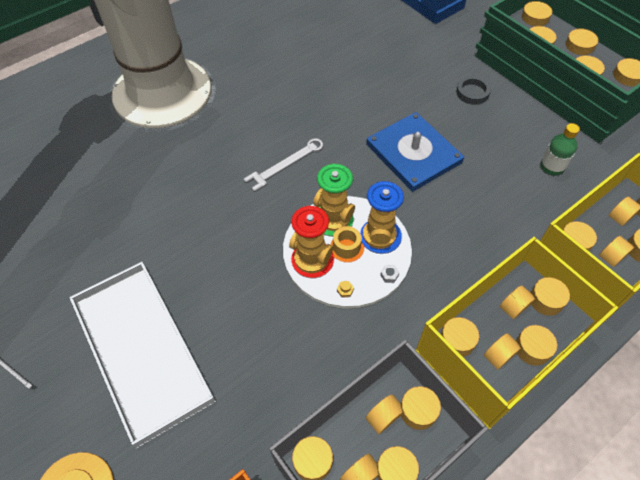

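View pics/top0.png

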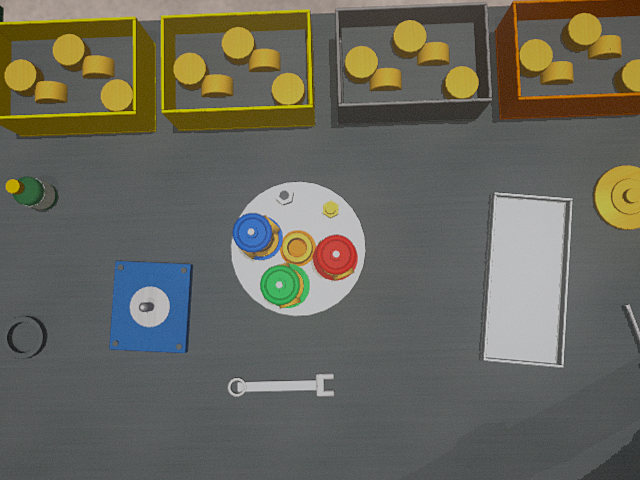

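The scene view shows red (310,220), green (335,178) and blue (385,195) wheels round the ring (347,243), with the tray at lower left and the fixture at (415,150). In the top view the wheels are at (336,255), (280,284) and (252,232), the ring at (297,247), the tray at (528,280) and the post plate at (150,306). I'll measure these now.

```bash
cat > h.py <<'E'
import numpy as np,cv2
from cell import robot,camera
def ray(c,px):
    d=c['R'].T@np.linalg.inv(c['K'])@np.array([px[0],px[1],1.]);o=-c['R'].T@c['t'];return o,d
def onz(c,px,z):
    o,d=ray(c,px);return o+d*(z-o[2])/d[2]
def tri(c1,p1,c2,p2):
    o1,d1=ray(c1,p1);o2,d2=ray(c2,p2)
    A=np.stack([d1,-d2],1);s=np.linalg.lstsq(A,o2-o1,rcond=None)[0]
    a,b=o1+s[0]*d1,o2+s[1]*d2;return (a+b)/2,np.linalg.norm(a-b)
H={'red':[(0,6),(174,180)],'green':[(55,80)],'blue':[(104,116)],'orange':[(10,18)]}
def mask(f,col,smin=150,vmin=60):
    h=cv2.cvtColor(f,cv2.COLOR_RGB2HSV);m=0
    for a,b in H[col]: m=m|cv2.inRange(h,(a,smin,vmin),(b,255,255))
    return m
def blobs(m,amin=60):
    cs,_=cv2.findContours(m,cv2.RETR_EXTERNAL,cv2.CHAIN_APPROX_NONE)
    return sorted([c for c in cs if cv2.contourArea(c)>amin],key=cv2.contourArea,reverse=True)
def save(f,name,box=None,k=1):
    if box: x0,y0,x1,y1=box;f=f[y0:y1,x0:x1]
    cv2.imwrite('pics/'+name,cv2.resize(f[:,:,::-1],None,fx=k,fy=k,interpolation=cv2.INTER_CUBIC))
E
python3 - <<'E'
from h import *
np.set_printoptions(precision=1,suppress=True)
T=camera('top');S=camera('scene')
save(T['frame'],'topc.png',(210,170,380,330),4)
save(S['frame'],'scc.png',(270,150,430,310),4)
for n,c in(('top',T),('scene',S)):
    h=cv2.cvtColor(c['frame'],cv2.COLOR_RGB2HSV)
    print({k:h[p[1],p[0]].tolist() for k,p in ({'red':(325,262),'green':(272,290),'blue':(243,238),'fix':(125,330)} if n=='top' else {'red':(300,225),'green':(328,184),'blue':(375,200)}).items()})
    for col in('red','green','blue'):
        for b in blobs(mask(c['frame'],col)):
            x,y,w,hh=cv2.boundingRect(b);print(n,col,cv2.contourArea(b),(x,y,w,hh))
# board: white in top
h=cv2.cvtColor(T['frame'],cv2.COLOR_RGB2HSV);m=cv2.inRange(h,(0,0,170),(180,50,255))
for b in blobs(m,300):
    (x,y),(a,bb),t=cv2.fitEllipse(cv2.convexHull(b));print('white',cv2.contourArea(b),x,y,a,bb,onz(T,(x,y),12),cv2.boundingRect(b), cv2.minAreaRect(b))
E
```

```text
{'red': [1, 170, 177], 'green': [68, 160, 180], 'blue': [107, 178, 189], 'fix': [107, 158, 155]}
top red 1314.5 (313, 235, 44, 45)
top green 1108.5 (261, 266, 38, 40)
top green 158.5 (286, 264, 23, 44)
top blue 6529.5 (109, 261, 82, 92)
top blue 1103.5 (233, 214, 39, 38)
top blue 83.5 (254, 230, 28, 30)
{'red': [1, 211, 235], 'green': [67, 176, 200], 'blue': [109, 205, 215]}
scene red 884.5 (291, 206, 38, 32)
scene red 195.0 (292, 250, 42, 28)
scene green 739.5 (317, 164, 36, 29)
scene blue 3927.5 (367, 114, 97, 77)
scene blue 805.5 (367, 181, 37, 31)
scene blue 762.5 (402, 0, 63, 23)
scene blue 185.0 (361, 225, 40, 28)
white 11177.0 526.661376953125 281.76544189453125 102.47701263427734 213.04554748535156 [ 499.1 -327.5   12. ] (484, 195, 81, 172) ((528.0518798828125, 280.6968994140625), (78.7395248413086, 166.78228759765625), 3.6913859844207764)
white 7335.5 297.7654724121094 248.24649047851562 133.07354736328125 133.8417510986328 [567.3  55.5  12. ] (231, 182, 134, 134) ((298.35003662109375, 248.4499969482422), (131.86697387695312, 133.44810485839844), 18.434947967529297)
white 1185.5 149.290283203125 306.2953186035156 39.21392059326172 40.05897521972656 [475.9 311.3  12. ] (130, 287, 39, 40) ((149.0, 306.5), (39.0, 38.0), 90.0)
white 948.0 283.1676940917969 385.79937744140625 33.93760681152344 112.2691879272461 [337.1  86.   12. ] (228, 374, 106, 22) ((280.5, 384.4999694824219), (104.99998474121094, 20.999996185302734), -0.0)
```

View pics/topc.png

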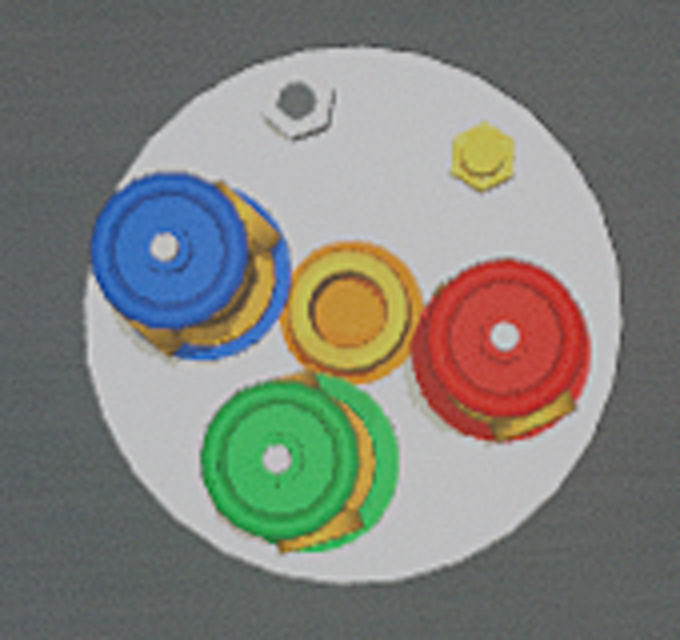

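View pics/scc.png

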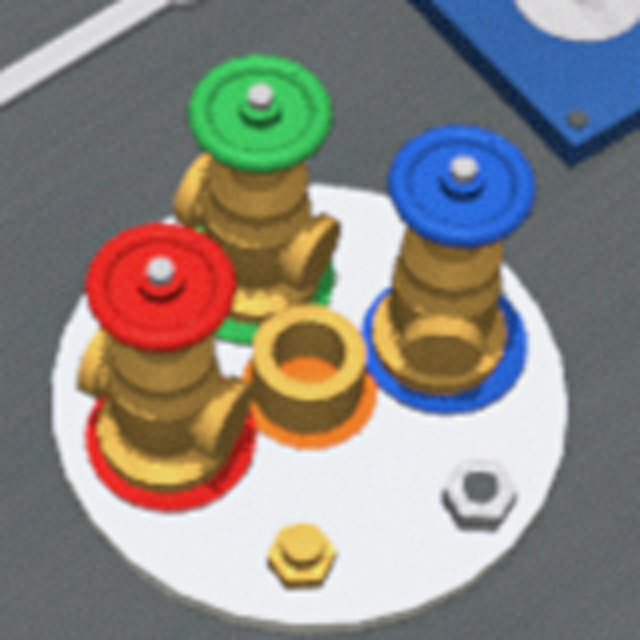

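```bash
python3 - <<'E'
from h import *
np.set_printoptions(precision=1,suppress=True)
T=camera('top');S=camera('scene')
def wh(f,lo=140,s=60): return cv2.inRange(cv2.cvtColor(f,cv2.COLOR_RGB2HSV),(0,0,lo),(180,s,255))
def spot(f,p,r=5):
    x,y=map(int,p);m=np.zeros(f.shape[:2],np.uint8);cv2.circle(m,(x,y),r,255,-1)
    M=cv2.moments(wh(f)&m,True);return np.array([M['m10']/M['m00'],M['m01']/M['m00']]),M['m00']
tp={'red':(336,254),'green':(279,285),'blue':(251,232)};sp={'red':(310,217),'green':(335,174),'blue':(386,192)}
B={}
for n,c in(('T',T),('S',S)):
    m=wh(c['frame'],150,50)
    for b in blobs(m,3000):
        x,y,w,h=cv2.boundingRect(b)
        if (n=='T' and x<300) or (n=='S' and x>250):
            pts=np.array([onz(c,p[0],12)[:2] for p in cv2.convexHull(b)],np.float32)
            (cx,cy),r=cv2.minEnclosingCircle(pts)
            e=cv2.fitEllipse(pts);print('board',n,(cx,cy),2*r,e);B[n]=np.array(e[0])
        else:
            if n=='T':
                pts=np.array([onz(c,p[0],25)[:2] for p in cv2.convexHull(b)],np.float32);print('tray@25',n,cv2.minAreaRect(pts))
            else:
                pts=np.array([onz(c,p[0],4)[:2] for p in cv2.convexHull(b)],np.float32);print('tray@4',n,cv2.minAreaRect(pts))
bc=(B['T']+B['S'])/2
for k in tp:
    a,na=spot(T['frame'],tp[k]);b,nb=spot(S['frame'],sp[k])
    X,e=tri(T,a,S,b);d=X[:2]-bc
    Z1=onz(T,a,142);Z2=onz(S,b,142);av=(Z1+Z2)[:2]/2;d=av-bc
    print(k,a,b,na,nb,'tri',X,'gap',e,'T',Z1,'S',Z2,'av',av,'rad',np.linalg.norm(d),'ang',np.degrees(np.arctan2(d[1],d[0])))
# fixture plate
for n,c,box in(('T',T,(100,250,200,360)),('S',S,(360,105,470,200))):
    m=mask(c['frame'],'blue',130,50);mm=np.zeros_like(m);x0,y0,x1,y1=box;mm[y0:y1,x0:x1]=m[y0:y1,x0:x1]
    b=blobs(mm)[0];pts=np.array([onz(c,p[0],20)[:2] for p in cv2.convexHull(b)],np.float32);print('plate',n,cv2.minAreaRect(pts))
    # disc
    m2=wh(c['frame'],150,50);
    for b in blobs(m2,300):
        x,y,w,h=cv2.boundingRect(b)
        if x0<x<x1 and y0<y<y1:
            pts=np.array([onz(c,p[0],20)[:2] for p in cv2.convexHull(b)],np.float32);print('disc',n,cv2.fitEllipse(pts))
save(T['frame'],'fixT.png',(110,260,195,350),6);save(S['frame'],'fixS.png',(365,105,470,190),6)
E
```

```text
tray@25 T ((504.8629150390625, -326.24163818359375), (129.39158630371094, 279.7183837890625), 83.41188049316406)
board T (568.3316040039062, 56.01781463623047) 229.22923278808594 ((568.3265380859375, 55.88663101196289), (228.3590545654297, 228.7389678955078), 91.34508514404297)
board T (1009.2989501953125, 123.14035034179688) 909.7388916015625 ((1002.0157470703125, 163.49789428710938), (53.728492736816406, 1033.370361328125), 178.81781005859375)
tray@4 S ((491.25244140625, -326.48358154296875), (133.92523193359375, 288.6804504394531), 83.45875549316406)Traceback (most recent call last):
  File "<stdin>", line 17, in <module>
cv2.error: OpenCV(4.12.0) /io/opencv/modules/imgproc/src/shapedescr.cpp:361: error: (-201:Incorrect size of input array) There should be at least 5 points to fit the ellipse in function 'fitEllipseNoDirect'
```

```bash
python3 - <<'E'
from h import *
np.set_printoptions(precision=1,suppress=True)
T=camera('top');S=camera('scene')
def wh(f,lo=140,s=60): return cv2.inRange(cv2.cvtColor(f,cv2.COLOR_RGB2HSV),(0,0,lo),(180,s,255))
def spot(f,p,r=5):
    x,y=map(int,p);m=np.zeros(f.shape[:2],np.uint8);cv2.circle(m,(x,y),r,255,-1)
    M=cv2.moments(wh(f)&m,True);return np.array([M['m10']/M['m00'],M['m01']/M['m00']]),M['m00']
tp={'red':(336,254),'green':(279,285),'blue':(251,232)};sp={'red':(310,217),'green':(335,174),'blue':(386,192)}
B={}
for n,c,(cx,cy) in(('T',T,(298,248)),('S',S,(347,250))):
    m=wh(c['frame'],150,50)
    for b in blobs(m,2000):
        x,y,w,h=cv2.boundingRect(b)
        if x<cx<x+w and y<cy<y+h and w<200:
            pts=np.array([onz(c,p[0],12)[:2] for p in cv2.convexHull(b)],np.float32)
            e=cv2.fitEllipse(pts);print('board',n,e,cv2.minEnclosingCircle(pts));B[n]=np.array(e[0])
        elif n=='S' and x<200 and h>100:
            pts=np.array([onz(c,p[0],25)[:2] for p in cv2.convexHull(b)],np.float32);print('tray@25',n,cv2.minAreaRect(pts))
bc=sum(B.values())/len(B);print(bc)
for k in tp:
    a,na=spot(T['frame'],tp[k]);b,nb=spot(S['frame'],sp[k])
    X,e=tri(T,a,S,b)
    Z1=onz(T,a,142);Z2=onz(S,b,142);av=(Z1+Z2)[:2]/2;d=av-bc
    print(k,a,b,na,nb,'tri',X,'gap %.1f'%e,'T',Z1,'S',Z2,'av',av,'rad %.1f ang %.1f'%(np.linalg.norm(d),np.degrees(np.arctan2(d[1],d[0]))))
for n,c,box in(('T',T,(100,250,200,360)),('S',S,(360,105,470,200))):
    m=mask(c['frame'],'blue',130,50);mm=np.zeros_like(m);x0,y0,x1,y1=box;mm[y0:y1,x0:x1]=m[y0:y1,x0:x1]
    b=blobs(mm)[0];pts=np.array([onz(c,p[0],20)[:2] for p in cv2.convexHull(b)],np.float32);print('plate',n,cv2.minAreaRect(pts))
    m2=wh(c['frame'],150,50);
    for b in blobs(m2,100):
        x,y,w,h=cv2.boundingRect(b)
        if x0<x<x1 and y0<y<y1:
            pts=np.array([onz(c,p[0],20)[:2] for p in cv2.convexHull(b)],np.float32);print('disc',n,cv2.fitEllipse(pts))
save(T['frame'],'fixT.png',(110,260,195,350),6);save(S['frame'],'fixS.png',(365,105,470,190),6)
E
```

```text
board T ((568.32763671875, 55.855289459228516), (228.3050079345703, 228.81910705566406), 88.98125457763672) ((568.321533203125, 55.903743743896484), 114.66328430175781)
tray@25 S ((502.44207763671875, -325.8722839355469), (130.64019775390625, 281.6712646484375), 83.45877075195312)
board S ((566.4361572265625, 55.40126037597656), (229.91326904296875, 230.019287109375), 169.89125061035156) ((566.3635864257812, 55.586307525634766), 115.58475494384766)
[567.4  55.6]
red [335.8 253.8] [309.6 217.1] 37.0 27.0 tri [547.3  -9.2 144.1] gap 1.0 T [547.7  -8.7 142. ] S [545.8  -8.7 142. ] av [546.8  -8.7] rad 67.6 ang -107.7
green [278.9 284.4] [334.5 173.2] 39.0 26.0 tri [504.3  76.2 145.1] gap 1.3 T [504.7  77.1 142. ] S [502.   77.3 142. ] av [503.4  77.2] rad 67.6 ang 161.4
blue [250.7 231.2] [385.6 191.4] 36.0 23.0 tri [584.7 116.5 145. ] gap 1.4 T [585.4 117.5 142. ] S [582.8 117.7 142. ] av [584.1 117.6] rad 64.2 ang 74.9
plate T ((476.04376220703125, 306.76129150390625), (132.2235565185547, 149.4280548095703), 85.70054626464844)
disc T ((476.20123291015625, 308.7901611328125), (67.66077423095703, 67.89268493652344), 80.52375793457031)
plate S ((478.135009765625, 302.87310791015625), (138.30926513671875, 157.34718322753906), 85.7469482421875)
disc S ((473.5753173828125, 308.9275207519531), (66.99925231933594, 67.41822814941406), 158.78160095214844)
```

```bash
ls pics
```

```text
fixS.png
fixT.png
scc.png
scene0.png
top0.png
topc.png
```

View pics/fixT.png

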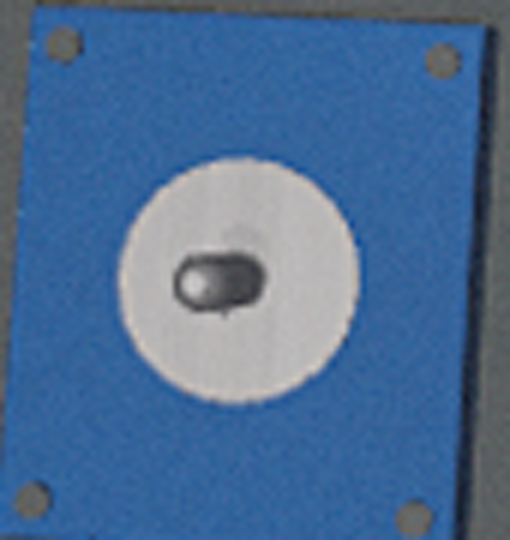

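View pics/fixS.png

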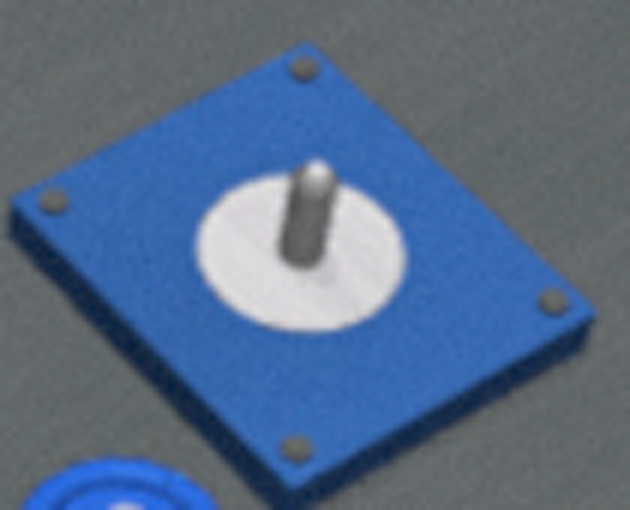

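The post foot is at about (475,309), agreeing between views to about 2.5 mm. The board centre is about (567,56), and the tray is about (504,-326) with its x axis at -6.6°. The stem heights come out at 144–145 mm against 142 expected, so they are consistent. Next I'll compute the approach over red with the jaws at axis 83.4°, the tray's y direction.

```bash
cat > plan.py <<'E'
import sys,numpy as np
# usage: yaw_deg(cur tool x) cx cy cz  tx ty tz
a,cx,cy,cz,tx,ty,tz=map(float,sys.argv[1:8]);a=np.radians(a)
x=np.array([np.cos(a),np.sin(a),0]);y=np.array([np.sin(a),-np.cos(a),0])
d=np.array([tx-cx,ty-cy,tz-cz]);print('shift x %.1f y %.1f z %.1f'%(x@d,y@d,-d[2]))
E
python3 - <<'E'
from scipy.spatial.transform import Rotation as R
from cell import robot
s=robot.read_state();M=R.from_rotvec(s['eef_rot']).as_matrix();print(M.round(4));import numpy as np;print(np.degrees(np.arctan2(M[1,0],M[0,0])),s['position'])
E
python3 plan.py -68.95 233.7 -606.5 226.7 546.8 -8.7 270
```

```text
[[ 3.596e-01 -9.331e-01 -1.000e-04]
 [-9.331e-01 -3.596e-01  3.000e-04]
 [-3.000e-04 -0.000e+00 -1.000e+00]]
-68.92642428370115 [ 233.68755676 -606.4319669   226.5646654 ]
shift x -445.4 y -506.9 z -43.3
```

>>> drive_tool --commands '[1,-445.4,-506.9,-43.3,0.483,1,-445.4,-506.9,-43.3,0.483,1,-445.4,-506.9,-43.3,0.483,1,-445.4,-506.9,-43.3,0.483,1,-445.4,-506.9,-43.3,0.483,1,-445.4,-506.9,-43.3,0.483,1,-445.4,-506.9,-43.3,0.483,1,-445.4,-506.9,-43.3,0.483,1,-445.4,-506.9,-43.3,0.483,1,-445.4,-506.9,-43.3,0.483,1,-445.4,-506.9,-43.3,0.483,1,-445.4,-506.9,-43.3,0.483,1,-445.4,-506.9,-43.3,0.483,1,-445.4,-506.9,-43.3,0.483,1,-445.4,-506.9,-43.3,0.483,1,-445.4,-506.9,-43.3,0.483,1,-445.4,-506.9,-43.3,0.483,1,-445.4,-506.9,-43.3,0.483]' --force 15

```text
time_s: 2.2
position: [546.1, -10.5, 269.9]
eef_rot: [2.086, -2.348, 0.001]
force: [-0.6, 0.1, 0.2]
grip_width: 0.996
```

```bash
python3 - <<'E'
from h import *
s=robot.read_state();print(s['position'],s['joint_pos'].round(2),s['time_s'])
S=camera('scene');save(S['frame'],'s1.png',(220,60,480,310),3)
print(robot.read_state()['position'])
E
```

```text
[546.11046142 -10.50234698 269.85664492] [ 0.54  0.31 -0.7   1.76  0.22  1.15 -1.91] 2.2
[546.19118421 -10.33443814 269.9254762 ]
```

View pics/s1.png

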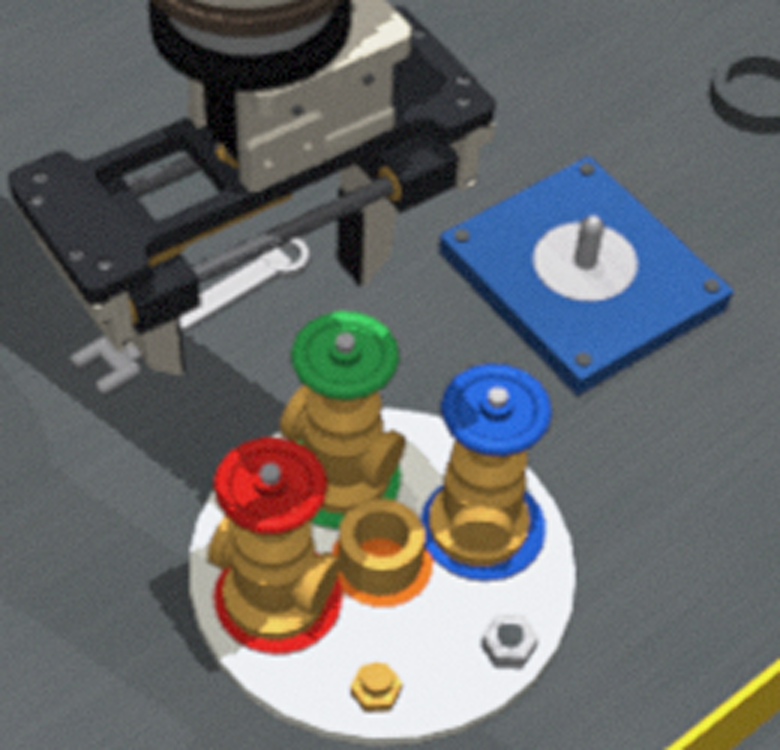

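The gripper hangs over red with its fingers either side of the wheel and clear of green and blue. I'll descend and grip.

>>> drive_tool --commands '[1,-1.7,-0.4,40,0,1,-1.7,-0.4,80,0,1,-1.7,-0.4,115,0,1,-1.7,-0.4,140,0,1,-1.7,-0.4,155,0,1,-1.7,-0.4,159,0,1,-1.7,-0.4,159,0,1,-1.7,-0.4,159,0,0.6,-1.7,-0.4,159,0,0.6,-1.7,-0.4,159,0,0.6,-1.7,-0.4,159,0,0.6,-1.7,-0.4,159,0,0.6,-1.7,-0.4,159,0,0.6,-1.7,-0.4,159,0,0.6,-1.7,-0.4,159,0,0.6,-1.7,-0.4,159,0]' --force 20

```text
time_s: 3.85
position: [547.4, -7.5, 111.2]
eef_rot: [2.089, -2.346, 0.001]
force: [-0.1, -2.8, 3.2]
grip_width: 0.646
```

>>> drive_tool --commands '[0.4,0,0,0,0,0.4,0,0,0,0,0.4,0,0,0,0,0.4,0,0,-3,0,0.4,0,0,-10,0,0.4,0,0,-25,0,0.4,0,0,-50,0,0.4,0,0,-75,0,0.4,0,0,-100,0,0.4,0,0,-125,0,0.4,0,0,-145,0,0.4,0,0,-159,0,0.4,0,0,-159,0,0.4,0,0,-159,0]' --force 25

```text
time_s: 5.25
position: [546.7, -6.9, 269.7]
eef_rot: [2.09, -2.345, -0.0]
force: [-0.9, 0.2, -4.6]
grip_width: 0.652
```

```bash
python3 - <<'E'
from h import *
s=robot.read_state();print(s['position'],s['force'],s['grip_width'])
S=camera('scene');save(S['frame'],'s2.png',(180,20,480,310),2.6)
E
python3 plan.py -96.7 547.4 -7.5 270 591 -336 270
```

```text
[546.7270012   -6.92185668 269.71505284] [-0.91435782  0.15925518 -4.63102753] 0.6516207964063476
shift x 321.2 y -81.6 z -0.0
```

View pics/s2.png

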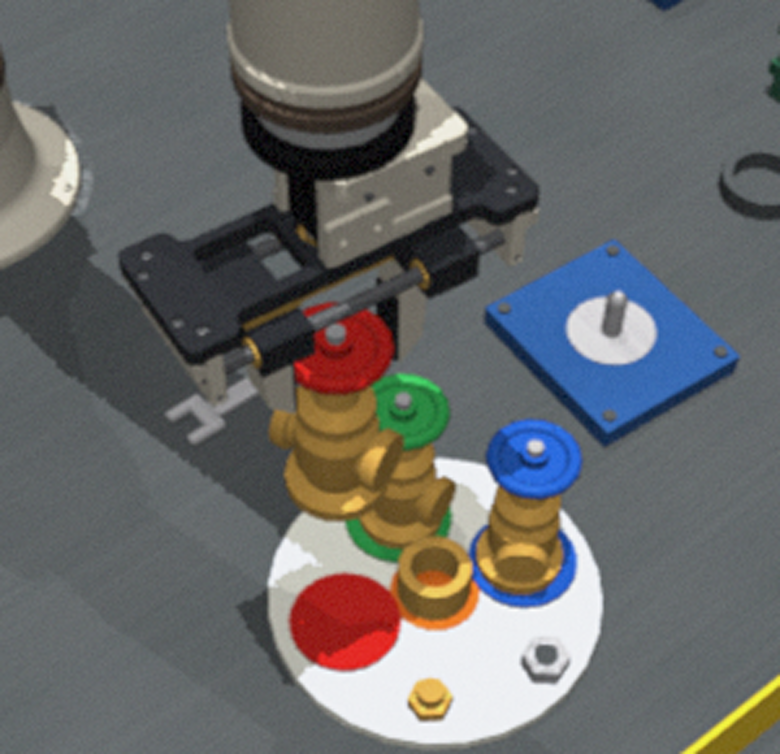

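Red is lifted and hangs upright, and its bare pad shows at crop (345,620). I'll carry it to the far tray slot.

>>> drive_tool --commands '[0.4,8,-2,0,0,0.4,30,-8,0,0,0.4,60,-15,0,0,0.4,95,-24,0,0,0.4,130,-33,0,0,0.4,165,-42,0,0,0.4,200,-51,0,0,0.4,235,-60,0,0,0.4,265,-67.5,0,0,0.4,290,-74,0,0,0.4,308,-78.5,0,0,0.4,318,-81,0,0,0.4,321,-82,0,0,0.4,321,-82,0,0,0.4,321,-82,0,0]' --force 25

```text
time_s: 6.8
position: [592.0, -333.5, 269.9]
eef_rot: [-2.092, 2.343, 0.002]
force: [-0.6, 1.7, -3.9]
grip_width: 0.644
```

```bash
python3 - <<'E'
from h import *
s=robot.read_state();print(s['position'],s['force'],s['grip_width'],s['eef_rot'])
S=camera('scene');save(S['frame'],'s3.png',(0,60,400,460),1.5)
E
```

```text
[ 592.01284281 -333.47977237  269.8759373 ] [-0.60174032  1.70667042 -3.8764477 ] 0.6436924009320959 [-2.09185538e+00  2.34301958e+00  1.57859068e-03]
```

View pics/s3.png

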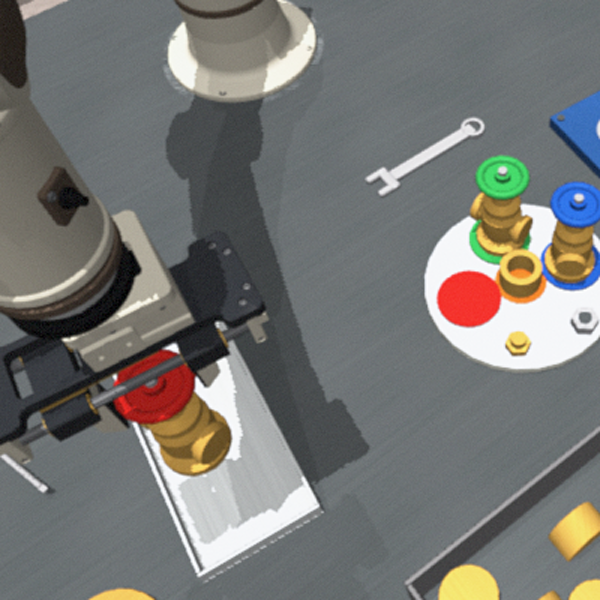

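>>> drive_tool --commands '[0.4,2,0,15,0,0.4,2,0,40,0,0.4,2,0,70,0,0.4,2,0,100,0,0.4,2,0,125,0,0.4,2,0,145,0,0.4,2,0,157,0,0.4,2,0,163,0,0.4,2,0,166,0,0.4,2,0,168,0,0.4,2,0,169,0,0.4,2,0,169,0,0.4,2,0,169,0]' --force 25

```text
time_s: 8.15
position: [591.9, -337.5, 101.7]
eef_rot: [-2.09, 2.345, -0.002]
force: [-0.3, 0.6, -3.9]
grip_width: 0.646
```

>>> drive_tool --commands '[0.4,0,0,1,0,0.4,0,0,2,0,0.4,0,0,2,0,0.4,0,0,2,0]' --force 25

```text
time_s: 8.55
position: [592.4, -337.6, 100.3]
eef_rot: [-2.089, 2.345, -0.003]
force: [-0.2, -0.3, 5.1]
grip_width: 0.649
```

Contact: the force flipped to +5 N at the expected height. I'll release, rise and look.

>>> drive_tool --commands '[0.75,0,0,0,0,0.85,0,0,0,0,1,0,0,0,0,1,0,0,0,0,1,0,0,0,0,1,0,0,0,0,1,0,0,-10,0,1,0,0,-30,0,1,0,0,-70,0,1,0,0,-120,0,1,0,0,-169,0,1,0,0,-169,0]' --force 25

```text
time_s: 9.75
position: [596.1, -338.4, 278.2]
eef_rot: [-2.086, 2.341, -0.022]
force: [0.8, -0.3, 0.2]
grip_width: 1.0
```

```bash
python3 - <<'E'
from h import *
s=robot.read_state();print(s['position'],s['grip_width'],s['eef_rot'])
S=camera('scene');save(S['frame'],'s4.png',(0,60,400,460),1.5)
E
python3 plan.py -96.6 592 -337 270 503.4 77.2 270
```

```text
[ 596.07687279 -338.44435833  278.17834127] 1.0004140833139725 [-2.08620963  2.34147866 -0.02216104]
shift x -401.3 y 135.6 z -0.0
```

View pics/s4.png

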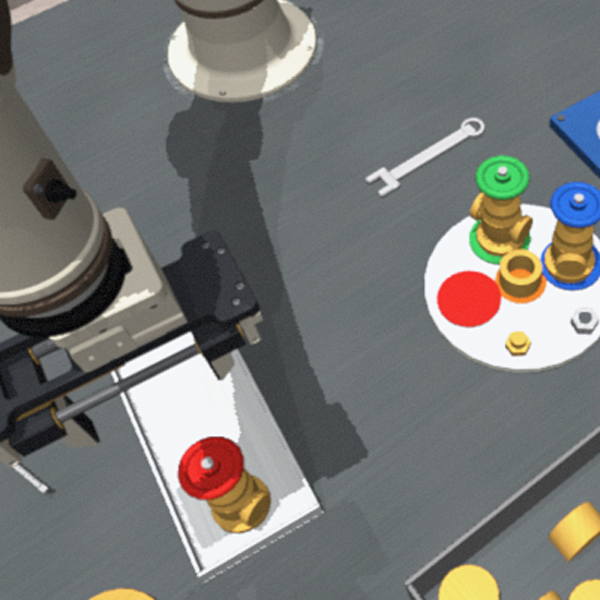

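Red stands upright at the outer end of the tray (crop 225,490). Green is next.

>>> drive_tool --commands '[1,-20,7,-2,0,1,-60,20,-2,0,1,-105,35,-2,0,1,-150,50,-2,0,1,-195,66,-2,0,1,-240,81,-2,0,1,-285,96,-2,0,1,-325,110,-2,0,1,-360,121.5,-2,0,1,-385,130,-2,0,1,-398,134.5,-2,0,1,-401.5,135.5,-2,0,1,-401.5,135.5,-2,0,1,-401.5,135.5,-2,0,1,-401.5,135.5,-2,0]'

```text
time_s: 11.3
position: [503.4, 75.4, 269.8]
eef_rot: [2.086, -2.348, -0.0]
force: [0.2, -1.1, 0.8]
grip_width: 1.0
```

```bash
python3 - <<'E'
from h import *
s=robot.read_state();print(s['position'],s['grip_width'],s['eef_rot'])
S=camera('scene');save(S['frame'],'s5.png',(220,40,480,310),2.5)
E
```

```text
[503.40385789  75.40118552 269.77896722] 1.000091308422872 [ 2.08634237e+00 -2.34807374e+00 -4.59466011e-05]
```

View pics/s5.png

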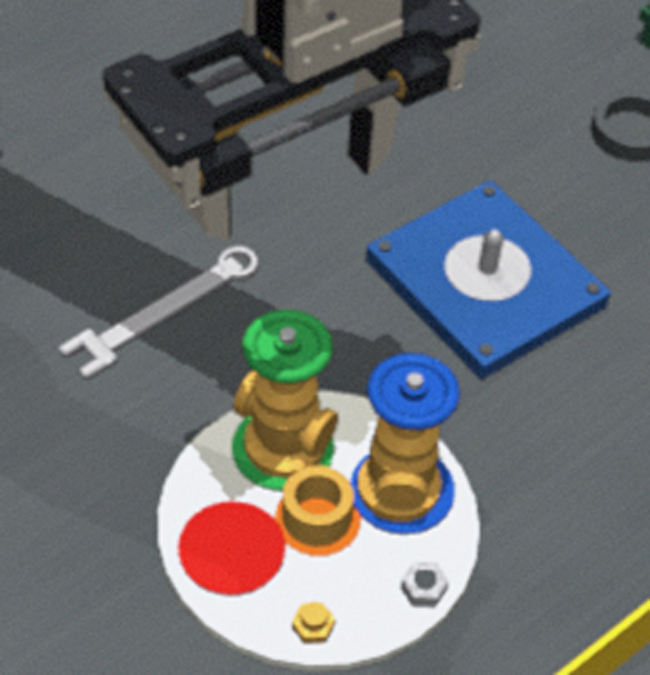

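The gripper is in line above green, with blue clear of the fingers.

>>> drive_tool --commands '[1,-1,0,40,0,1,-1,0,80,0,1,-1,0,115,0,1,-1,0,140,0,1,-1,0,155,0,1,-1,0,159,0,1,-1,0,159,0,1,-1,0,159,0,0.6,-1,0,159,0,0.6,-1,0,159,0,0.6,-1,0,159,0,0.6,-1,0,159,0,0.6,-1,0,159,0,0.4,-1,0,159,0,0.4,-1,0,159,0,0.4,-1,0,159,0,0.4,-1,0,159,0]' --force 25

```text
time_s: 13.05
position: [503.4, 77.7, 111.2]
eef_rot: [2.089, -2.346, 0.001]
force: [-0.6, -2.7, 5.1]
grip_width: 0.644
```

>>> drive_tool --commands '[0.4,0,0,-3,0,0.4,0,0,-10,0,0.4,0,0,-25,0,0.4,0,0,-50,0,0.4,0,0,-75,0,0.4,0,0,-100,0,0.4,0,0,-125,0,0.4,0,0,-145,0,0.4,0,0,-159,0,0.4,0,0,-159,0,0.4,0,0,-159,0]' --force 25

```text
time_s: 14.15
position: [502.7, 78.0, 269.7]
eef_rot: [2.09, -2.345, -0.0]
force: [0.4, -0.2, -6.4]
grip_width: 0.649
```

```bash
python3 - <<'E'
from h import *
s=robot.read_state();print(s['position'],s['force'],s['grip_width'],s['eef_rot'])
S=camera('scene');save(S['frame'],'s6.png',(220,40,480,310),2.5)
E
python3 plan.py -96.6 503.6 78.2 270 503.6 -327 270
```

```text
[502.74913211  78.03146884 269.71771442] [ 0.43504238 -0.24060848 -6.36698185] 0.6492098415591024 [ 2.08961333e+00 -2.34529328e+00 -7.93020639e-05]
shift x 402.5 y -46.6 z -0.0
```

View pics/s6.png

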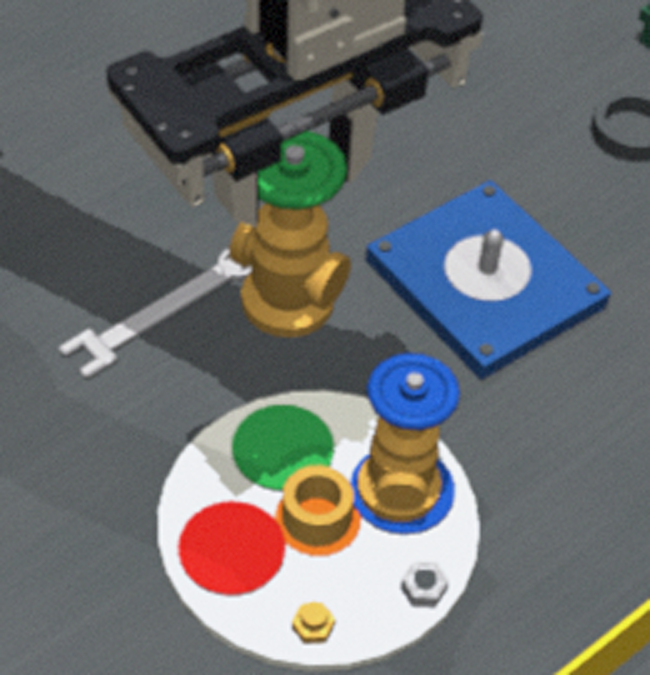

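Green is held upright. I'll take it to the middle slot and lower it.

>>> drive_tool --commands '[0.4,8,-1,0,0,0.4,30,-3.5,0,0,0.4,65,-7.5,0,0,0.4,105,-12,0,0,0.4,145,-17,0,0,0.4,185,-21.5,0,0,0.4,225,-26,0,0,0.4,265,-31,0,0,0.4,305,-35,0,0,0.4,340,-39,0,0,0.4,370,-43,0,0,0.4,390,-45,0,0,0.4,400,-46,0,0,0.4,402,-46.5,0,0,0.4,402,-46.5,0,0,0.4,402,-46.5,0,0,0.4,402,-46.5,0,0]' --force 25

```text
time_s: 15.9
position: [503.7, -324.8, 270.3]
eef_rot: [-2.093, 2.343, -0.0]
force: [1.0, -0.2, -5.1]
grip_width: 0.647
```

>>> drive_tool --commands '[0.4,0,0,15,0,0.4,0,0,40,0,0.4,0,0,70,0,0.4,0,0,100,0,0.4,0,0,125,0,0.4,0,0,145,0,0.4,0,0,157,0,0.4,0,0,163,0,0.4,0,0,166,0,0.4,0,0,168,0,0.4,0,0,169,0,0.4,0,0,170,0,0.4,0,0,171,0,0.4,0,0,171,0,0.4,0,0,171,0]' --force 25

```text
time_s: 17.4
position: [504.1, -327.1, 100.2]
eef_rot: [-2.089, 2.345, -0.003]
force: [-0.4, -0.4, 2.9]
grip_width: 0.644
```

>>> drive_tool --commands '[0.75,0,0,0,0,0.85,0,0,0,0,1,0,0,0,0,1,0,0,0,0,1,0,0,0,0,1,0,0,0,0,1,0,0,-10,0,1,0,0,-30,0,1,0,0,-70,0,1,0,0,-120,0,1,0,0,-160,0,1,0,0,-171,0,1,0,0,-171,0]' --force 25

```text
time_s: 18.7
position: [504.5, -327.1, 273.2]
eef_rot: [-2.089, 2.345, -0.008]
force: [-0.1, -0.4, -1.0]
grip_width: 0.999
```

```bash
python3 - <<'E'
from h import *
s=robot.read_state();print(s['position'],s['grip_width'],s['eef_rot'])
S=camera('scene');save(S['frame'],'s7.png',(0,60,400,460),1.5)
E
python3 plan.py -96.6 503.6 -327.1 270 584.1 118.6 270
```

```text
[ 504.52890313 -327.14883995  273.15064169] 0.999345128879807 [-2.08923177  2.34488729 -0.0084249 ]
shift x -452.0 y -28.7 z -0.0
```

View pics/s7.png

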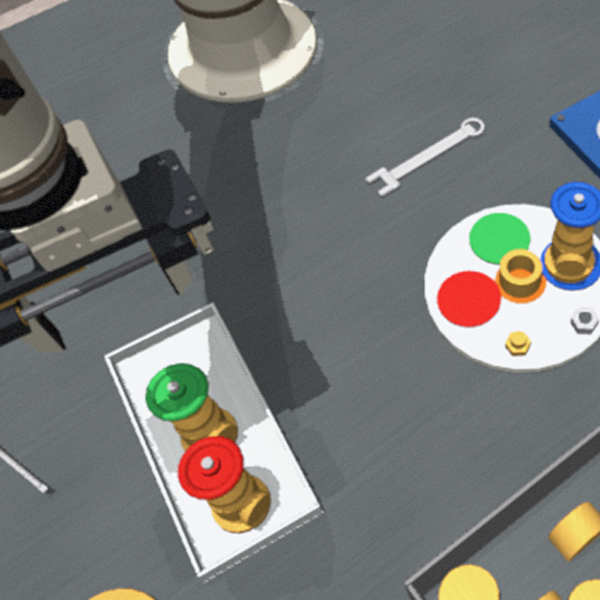

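Green and red stand in the tray. Blue is next.

>>> drive_tool --commands '[1,-20,-1.5,0,0,1,-60,-4,0,0,1,-105,-7,0,0,1,-150,-10,0,0,1,-195,-12.5,0,0,1,-240,-15,0,0,1,-285,-18,0,0,1,-330,-21,0,0,1,-370,-23.5,0,0,1,-405,-26,0,0,1,-432,-27.5,0,0,1,-447,-28.5,0,0,1,-452,-28.7,0,0,1,-452,-28.7,0,0,1,-452,-28.7,0,0,1,-452,-28.7,0,0]'

```text
time_s: 20.35
position: [583.8, 117.0, 269.8]
eef_rot: [2.086, -2.348, 0.001]
force: [-0.2, -0.6, 0.1]
grip_width: 1.001
```

```bash
python3 - <<'E'
from h import *
s=robot.read_state();print(s['position'],s['grip_width'],s['joint_pos'].round(2))
S=camera('scene');save(S['frame'],'s8.png',(220,40,480,310),2.5)
E
```

```text
[583.75086618 117.0088295  269.81658675] 1.0012459669019533 [ 0.3   0.42 -0.72  1.64  0.29  1.2  -2.17]
```

View pics/s8.png

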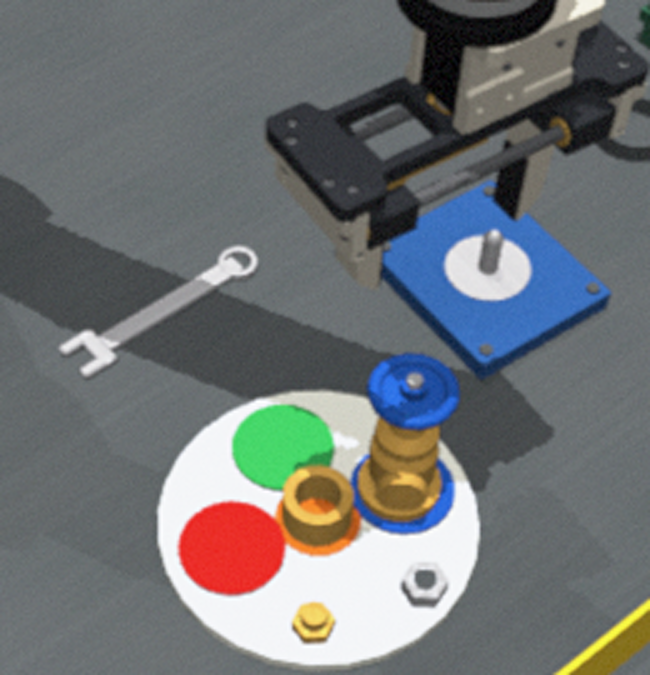

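The gripper is aligned above blue. I'll grip it and lift.

>>> drive_tool --commands '[1,0,0,40,0,1,0,0,80,0,1,0,0,115,0,1,0,0,140,0,1,0,0,155,0,1,0,0,159,0,1,0,0,159,0,1,0,0,159,0,0.6,0,0,159,0,0.6,0,0,159,0,0.6,0,0,159,0,0.6,0,0,159,0,0.6,0,0,159,0,0.4,0,0,159,0,0.4,0,0,159,0,0.4,0,0,159,0,0.4,0,0,159,0]' --force 25

```text
time_s: 22.1
position: [583.8, 118.6, 111.2]
eef_rot: [2.089, -2.346, 0.001]
force: [-0.5, -3.7, 5.3]
grip_width: 0.645
```

>>> drive_tool --commands '[0.4,0,0,-3,0,0.4,0,0,-10,0,0.4,0,0,-25,0,0.4,0,0,-50,0,0.4,0,0,-75,0,0.4,0,0,-100,0,0.4,0,0,-125,0,0.4,0,0,-145,0,0.4,0,0,-159,0,0.4,0,0,-159,0,0.4,0,0,-159,0]' --force 25

```text
time_s: 23.2
position: [583.2, 119.1, 269.7]
eef_rot: [2.09, -2.345, -0.0]
force: [-0.3, -0.1, -5.7]
grip_width: 0.647
```

```bash
python3 - <<'E'
from h import *
s=robot.read_state();print(s['position'],s['force'],s['grip_width'],s['eef_rot'])
S=camera('scene');save(S['frame'],'s9.png',(220,40,480,310),2.5)
E
python3 plan.py -96.6 584.1 118.6 270 416.5 -316.5 270
```

```text
[583.20980821 119.13594943 269.68923984] [-0.29008011 -0.12035558 -5.69398502] 0.6471208200912 [ 2.08983956e+00 -2.34508611e+00 -1.85552426e-04]
shift x 451.5 y 116.5 z -0.0
```

View pics/s9.png

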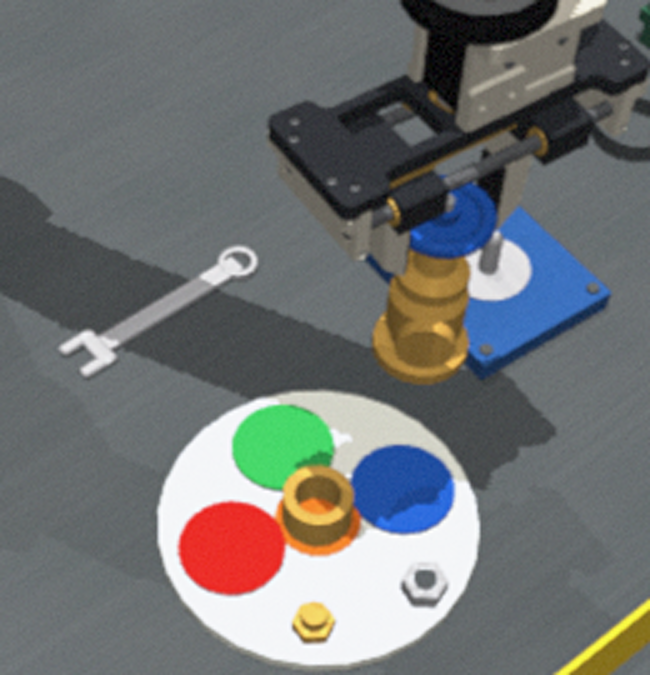

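Blue is held upright, and I'll carry it to the inner slot.

>>> drive_tool --commands '[0.4,8,2,0,0,0.4,30,8,0,0,0.4,65,17,0,0,0.4,105,27,0,0,0.4,145,37.5,0,0,0.4,185,47.5,0,0,0.4,225,58,0,0,0.4,265,68.5,0,0,0.4,305,78.5,0,0,0.4,345,89,0,0,0.4,383,99,0,0,0.4,415,107,0,0,0.4,438,113,0,0,0.4,448,115.5,0,0,0.4,451.5,116.5,0,0,0.4,451.5,116.5,0,0,0.4,451.5,116.5,0,0,0.4,451.5,116.5,0,0,0.4,451.5,116.5,0,0]' --force 25

```text
time_s: 25.15
position: [416.6, -314.9, 270.1]
eef_rot: [-2.092, 2.343, -0.0]
force: [0.3, 0.5, -5.3]
grip_width: 0.645
```

```bash
python3 - <<'E'
from h import *
s=robot.read_state();print(s['position'],s['force'],s['grip_width'],s['eef_rot'])
S=camera('scene');save(S['frame'],'s10.png',(0,60,400,460),1.5)
E
```

```text
[ 416.57564595 -314.90649794  270.11061679] [ 0.32262621  0.46385413 -5.31655806] 0.6450123579735783 [-2.09213632e+00  2.34336818e+00 -7.04754450e-05]
```

View pics/s10.png

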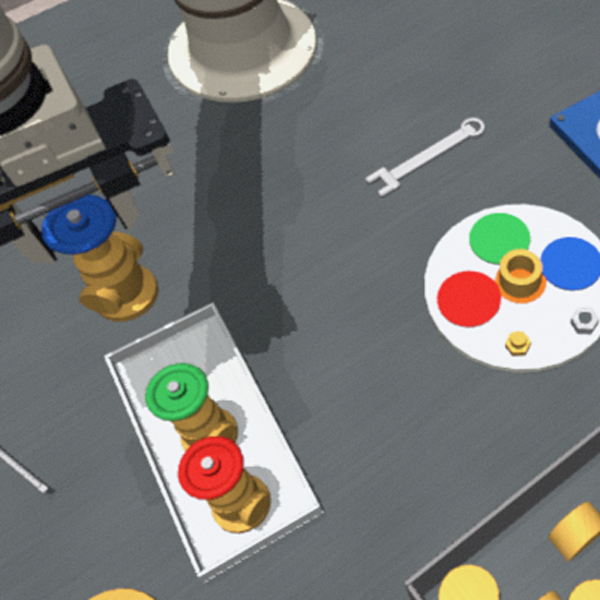

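>>> drive_tool --commands '[0.4,0,0,15,0,0.4,0,0,40,0,0.4,0,0,70,0,0.4,0,0,100,0,0.4,0,0,125,0,0.4,0,0,145,0,0.4,0,0,157,0,0.4,0,0,163,0,0.4,0,0,166,0,0.4,0,0,168,0,0.4,0,0,169,0,0.4,0,0,170,0,0.4,0,0,171,0,0.4,0,0,171,0,0.4,0,0,171,0]' --force 25

```text
time_s: 26.7
position: [416.9, -316.6, 100.2]
eef_rot: [-2.09, 2.345, -0.004]
force: [-0.8, 0.3, 5.8]
grip_width: 0.644
```

>>> drive_tool --commands '[0.75,0,0,0,0,0.85,0,0,0,0,1,0,0,0,0,1,0,0,0,0,1,0,0,0,0,1,0,0,0,0,1,0,0,-10,0,1,0,0,-30,0,1,0,0,-70,0,1,0,0,-120,0,1,0,0,-160,0,1,0,0,-171,0,1,0,0,-171,0]' --force 25

```text
time_s: 28.0
position: [417.2, -316.7, 272.7]
eef_rot: [-2.09, 2.346, -0.008]
force: [0.0, -0.6, -0.8]
grip_width: 1.001
```

```bash
python3 - <<'E'
from h import *
np.set_printoptions(precision=1,suppress=True)
s=robot.read_state();print(s['position'],s['grip_width'])
T=camera('top');S=camera('scene')
save(T['frame'],'t11.png');save(S['frame'],'s11.png',(0,60,440,460),1.5)
O={'T':(298,248),'S':(347,250)}
for n,c in(('T',T),('S',S)):
    for col in('red','green','blue'):
        for b in blobs(mask(c['frame'],col,130,40)):
            M=cv2.moments(b);p=np.array([M['m10'],M['m01']])/M['m00']
            if np.hypot(*(p-O[n]))<90:
                pts=np.array([onz(c,q[0],15)[:2] for q in cv2.convexHull(b)],np.float32)
                if len(pts)>5:print(n,col,p,cv2.contourArea(b),cv2.fitEllipse(pts),cv2.minEnclosingCircle(pts))
    # ring : brass hue top face
    h=cv2.cvtColor(c['frame'],cv2.COLOR_RGB2HSV);m=cv2.inRange(h,(8,90,60),(32,255,255))
    for b in blobs(m):
        M=cv2.moments(b);p=np.array([M['m10'],M['m01']])/M['m00']
        if np.hypot(*(p-O[n]))<30: print('ringblob',n,p,cv2.boundingRect(b))
save(T['frame'],'ringT.png',(265,215,330,280),8);save(S['frame'],'ringS.png',(315,215,380,280),8)
E
python3 plan.py -96.6 416.5 -316.5 270 567.4 55.6 120
```

```text
[ 417.2 -316.7  272.7] 1.0014845304223146
T red [334.7 257.9] 1450.0 ((548.8491821289062, -6.957976341247559), (73.79156494140625, 74.39358520507812), 14.669118881225586) ((549.0579833984375, -6.99915075302124), 37.37318801879883)
T green [286.9 285.4] 1448.0 ((504.7984924316406, 75.4678955078125), (73.57636260986328, 73.9001693725586), 121.3109359741211) ((504.69439697265625, 75.49378204345703), 37.114990234375)
T blue [260.1 237.8] 1424.0 ((587.22705078125, 119.26223754882812), (73.84053039550781, 74.51905822753906), 149.7418670654297) ((587.2265625, 119.18047332763672), 37.477630615234375)
ringblob T [297.5 247.7] (280, 230, 36, 36)
S red [312.3 258.8] 1165.0 ((547.2753295898438, -7.333797454833984), (73.7193832397461, 74.66354370117188), 38.559295654296875) ((547.436279296875, -7.170795440673828), 37.450477600097656)
S green [331.7 217.1] 883.5 ((503.06597900390625, 74.66683959960938), (72.76205444335938, 73.94379425048828), 50.06235885620117) ((503.19403076171875, 74.78580474853516), 37.169307708740234)
S blue [380.6 235.2] 1064.0 ((585.4346313476562, 118.77386474609375), (72.95525360107422, 74.7109603881836), 47.9985237121582) ((585.145263671875, 118.82168579101562), 37.44656753540039)
ringblob S [346.7 244.3] (330, 226, 34, 36)
shift x -387.0 y -107.1 z 150.0
```

View pics/t11.png

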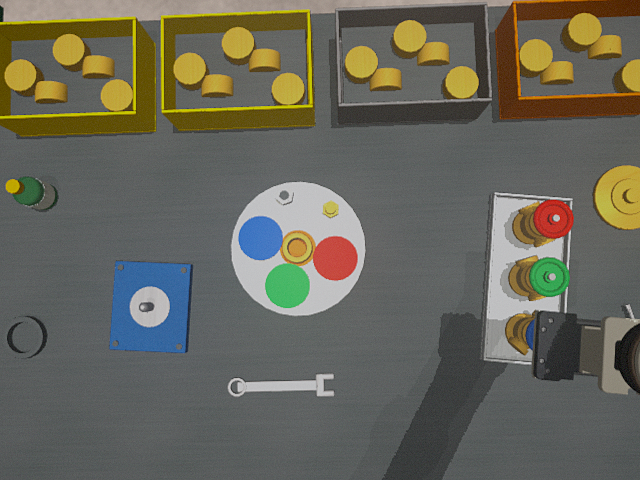

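View pics/s11.png

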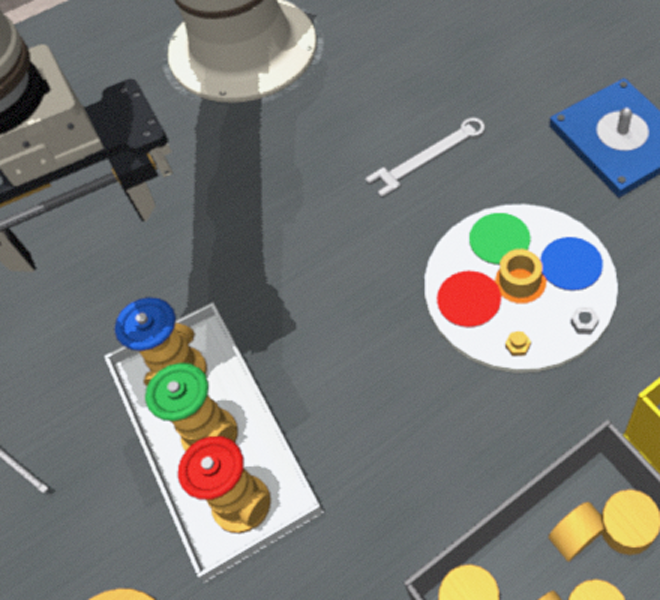

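View pics/ringT.png

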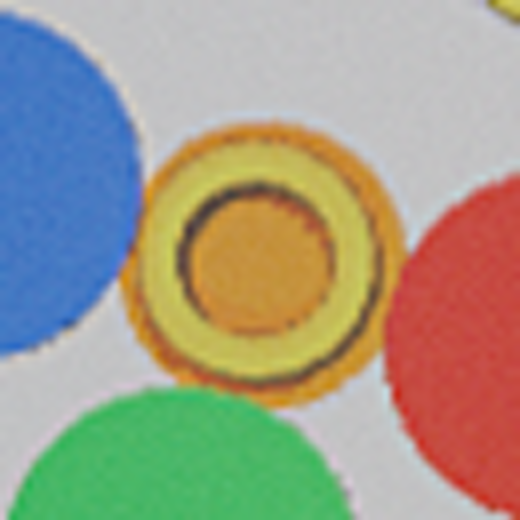

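View pics/ringS.png

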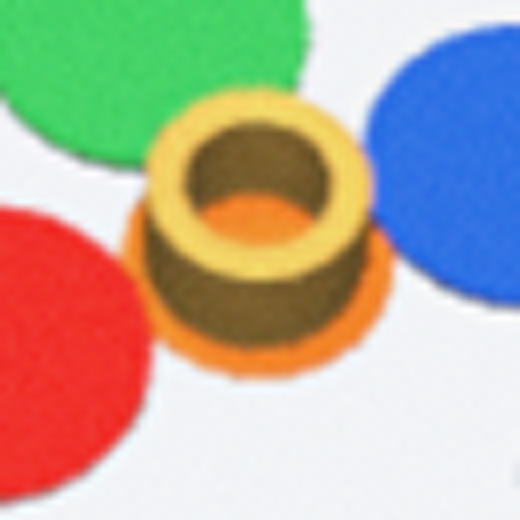

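All three valves stand upright in the tray. The pads come out at red (548.0,-7.1), green (503.9,75.1) and blue (586.3,119.0), each about 66 mm from the board centre, as specified. The ring is next, with the jaws turned to about -68°.

>>> drive_tool --commands '[1,-20,-5.5,0,0,1,-60,-16.5,0,-0.05,1,-105,-29,0,-0.12,1,-150,-41.5,10,-0.2,1,-195,-54,25,-0.28,1,-240,-66.5,45,-0.36,1,-285,-79,70,-0.43,1,-325,-90,95,-0.48,1,-357,-99,120,-0.5,1,-378,-104.5,137,-0.5,1,-386,-107,147,-0.5,1,-387,-107,150,-0.5,1,-387,-107,150,-0.5,1,-387,-107,150,-0.5,1,-387,-107,150,-0.5,1,-387,-107,150,-0.5]'

```text
time_s: 29.7
position: [567.3, 55.0, 120.9]
eef_rot: [-2.603, 1.758, -0.003]
force: [0.1, 0.4, 0.2]
grip_width: 1.001
```

```bash
python3 - <<'E'
from h import *
np.set_printoptions(precision=1,suppress=True)
s=robot.read_state();print(s['position'],s['eef_rot'],s['joint_pos'])
v=s['eef_rot'];print('yaw',np.degrees(2*np.arctan2(v[1],v[0])))
S=camera('scene');T=camera('top')
a,b=(297.2,247.4),(347.4,238)
print(tri(T,a,S,b),onz(T,a,44),onz(S,b,44))
save(S['frame'],'s12.png',(250,90,470,310),3)
for p in((285,197),(331,209)): print(onz(T,p,20))
E
```

```text
[567.3  55.  120.9] [-2.6  1.8 -0. ] [ 0.4  0.6 -0.7  1.8  0.4  0.9 -1.7]
yaw 291.9509370029317
(array([566.6,  54.8,  44.3]), np.float64(0.9416316912878682)) [566.4  54.4  44. ] [566.7  55.3  44. ]
[654.9  74.5  20. ]
[631.7  -3.2  20. ]
```

View pics/s12.png

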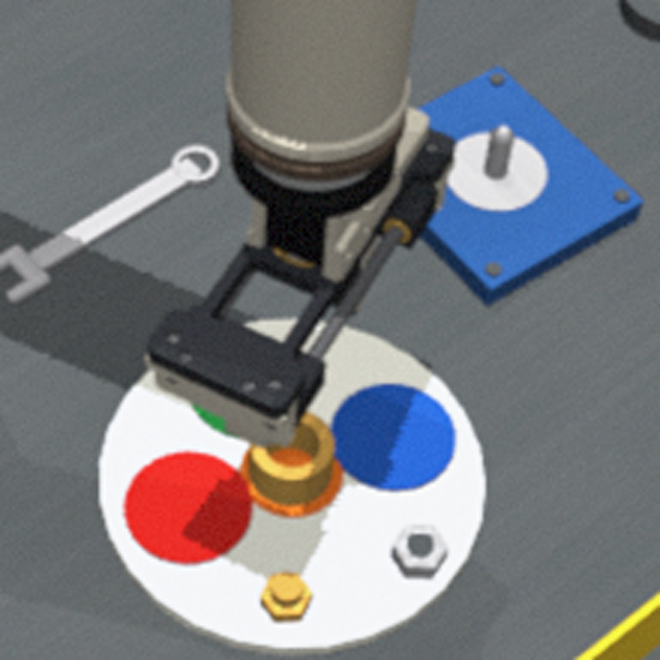

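The ring triangulates to (566.6,54.8) with its top at 44.3 mm (44 expected), and the TCP is already over it. I'll descend and grip.

>>> drive_tool --commands '[1,0,0,30,0,1,0,0,60,0,1,0,0,82,0,1,0,0,94,0,1,0,0,99,0,1,0,0,101,0,1,0,0,101,0,1,0,0,101,0,0.6,0,0,101,0,0.45,0,0,101,0,0.45,0,0,101,0,0.4,0,0,101,0,0.3,0,0,101,0,0.3,0,0,101,0,0.3,0,0,101,0,0.3,0,0,101,0,0.3,0,0,101,0,0.3,0,0,101,0,0.3,0,0,101,0]' --force 20

```text
time_s: 31.7
position: [566.8, 56.1, 19.0]
eef_rot: [2.605, -1.756, 0.0]
force: [-0.2, 0.5, -0.0]
grip_width: 0.539
```

>>> drive_tool --commands '[0.3,0,0,-3,0,0.3,0,0,-10,0,0.3,0,0,-25,0,0.3,0,0,-50,0,0.3,0,0,-75,0,0.3,0,0,-95,0,0.3,0,0,-105,0,0.3,0,0,-106,0,0.3,0,0,-106,0]' --force 20

```text
time_s: 32.6
position: [566.5, 55.9, 125.0]
eef_rot: [2.605, -1.756, 0.0]
force: [-0.2, 0.4, -1.9]
grip_width: 0.539
```

```bash
python3 - <<'E'
from h import *
np.set_printoptions(precision=1,suppress=True)
s=robot.read_state();print(s['position'],s['grip_width'],s['force'])
S=camera('scene');save(S['frame'],'s13.png',(250,90,470,310),3)
E
python3 plan.py -68.05 567.4 55.6 125 475 309 125
```

```text
[566.5  55.9 125. ] 0.5386389570501953 [-0.2  0.4 -1.9]
shift x -269.6 y -9.0 z -0.0
```

View pics/s13.png

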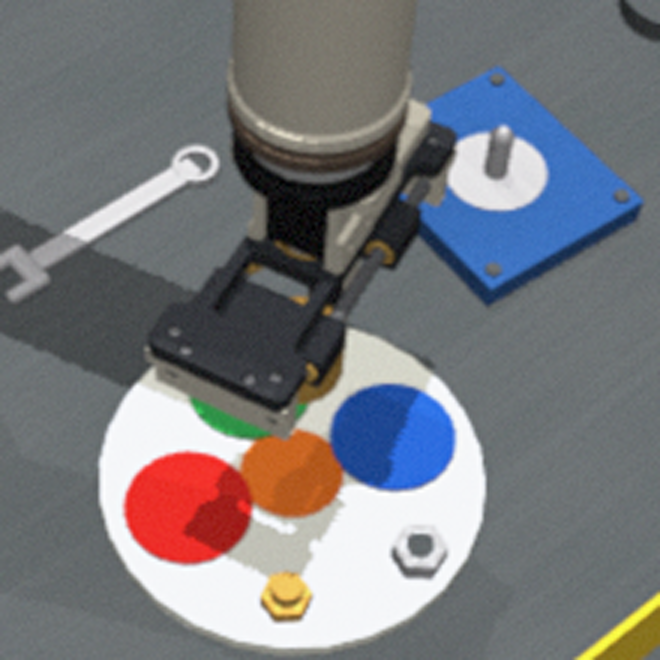

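The ring is lifted (1.9 N) and its orange spot is bare. I'll move it over the post.

>>> drive_tool --commands '[0.3,-10,0,0,0,0.3,-35,-1,0,0,0.3,-70,-2,0,0,0.3,-110,-3.5,0,0,0.3,-150,-5,0,0,0.3,-190,-6,0,0,0.3,-225,-7.5,0,0,0.3,-252,-8.5,0,0,0.3,-266,-9,0,0,0.3,-269.6,-9,0,0,0.3,-269.6,-9,0,0,0.3,-269.6,-9,0,0,0.3,-269.6,-9,0,0,0.3,-269.6,-9,0,0]' --force 20

```text
time_s: 34.05
position: [474.7, 308.0, 124.9]
eef_rot: [2.603, -1.758, 0.001]
force: [0.5, -0.4, -2.3]
grip_width: 0.542
```

```bash
python3 - <<'E'
from h import *
np.set_printoptions(precision=1,suppress=True)
s=robot.read_state();print(s['position'],s['grip_width'],s['force'],s['joint_pos'])
S=camera('scene');T=camera('top');save(S['frame'],'s14.png',(320,20,520,220),3);save(T['frame'],'t14.png',(70,210,250,390),3)
print(tri(T,(142.5,307.2),S,(418,133.7)))
E
```

```text
[474.7 308.  124.9] 0.5415590840088494 [ 0.5 -0.4 -2.3] [-0.1  0.5 -0.7  1.8  0.5  0.9 -2.2]
(array([475.6, 308.3,  58.9]), np.float64(0.4514337567422233))
```

View pics/s14.png

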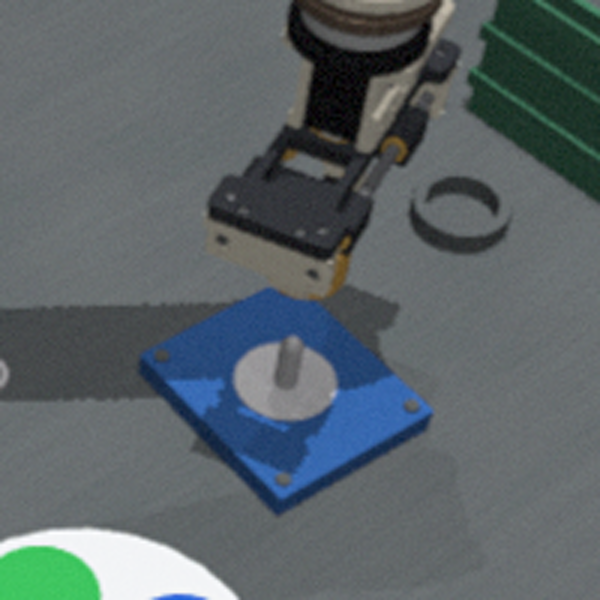

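View pics/t14.png

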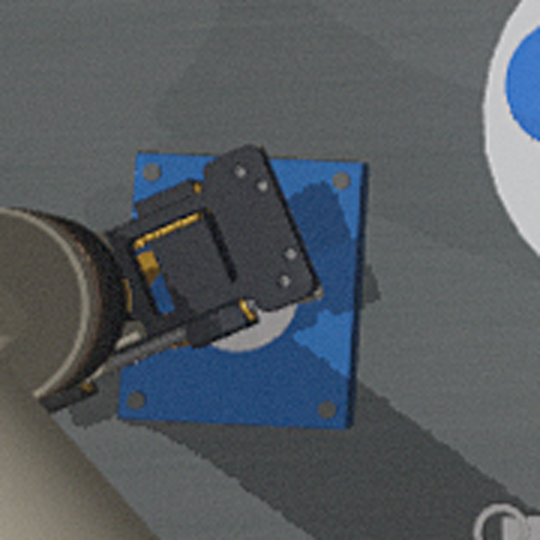

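The post top is at (475.6,308.3,58.9) and the TCP at (474.7,308.0), well inside the ±8 mm of play. I'll lower the ring.

>>> drive_tool --commands '[0.3,0,-0.5,15,0,0.3,0,-0.5,35,0,0.3,0,-0.5,50,0,0.3,0,-0.5,58,0,0.3,0,-0.5,64,0,0.3,0,-0.5,70,0,0.3,0,-0.5,76,0,0.3,0,-0.5,82,0,0.3,0,-0.5,88,0,0.3,0,-0.5,92,0,0.3,0,-0.5,95,0,0.3,0,-0.5,95,0,0.3,0,-0.5,95,0]' --force 20

```text
time_s: 35.45
position: [474.4, 309.7, 30.1]
eef_rot: [-2.605, 1.755, -0.0]
force: [0.5, 0.2, -2.3]
grip_width: 0.538
```

>>> drive_tool --commands '[0.3,0,0,1,0,0.3,0,0,2,0,0.3,0,0,3,0,0.3,0,0,3,0,0.3,0,0,3,0]' --force 20

```text
time_s: 35.95
position: [474.4, 309.6, 27.1]
eef_rot: [-2.605, 1.756, -0.0]
force: [0.6, 0.2, -1.7]
grip_width: 0.534
```

>>> drive_tool --commands '[0.3,0,0,0.5,0,0.3,0,0,1,0,0.3,0,0,1,0,0.3,0,0,1,0]' --force 20

```text
time_s: 36.35
position: [474.5, 309.7, 27.0]
eef_rot: [2.605, -1.756, 0.001]
force: [-2.3, -2.1, 6.8]
grip_width: 0.538
```

Contact at the expected height. I'll open, rise and look.

>>> drive_tool --commands '[0.6,0,0,0,0,0.7,0,0,0,0,0.85,0,0,0,0,1,0,0,0,0,1,0,0,0,0,1,0,0,0,0,1,0,0,-8,0,1,0,0,-25,0,1,0,0,-60,0,1,0,0,-100,0,1,0,0,-145,0,1,0,0,-190,0,1,0,0,-230,0,1,40,0,-244,0,1,80,0,-244,0,1,125,0,-244,0,1,160,0,-244,0,1,180,0,-244,0]'

```text
time_s: 38.15
position: [543.1, 139.0, 271.5]
eef_rot: [2.602, -1.761, 0.004]
force: [0.9, 0.3, 0.1]
grip_width: 1.003
```

```bash
python3 - <<'E'
from h import *
np.set_printoptions(precision=1,suppress=True)
s=robot.read_state();print(s['position'],s['grip_width'],s['force'],s['time_s'])
S=camera('scene');T=camera('top');save(S['frame'],'s15.png',(350,90,480,210),5);save(T['frame'],'t15.png',(70,230,250,380),4)
E
python3 plan.py -68.05 475.5 309.2 270 591.8 -337.4 270
```

```text
[543.1 139.  271.5] 1.0026162894690884 [0.9 0.3 0.1] 38.15
shift x 643.2 y 133.8 z -0.0
```

View pics/s15.png

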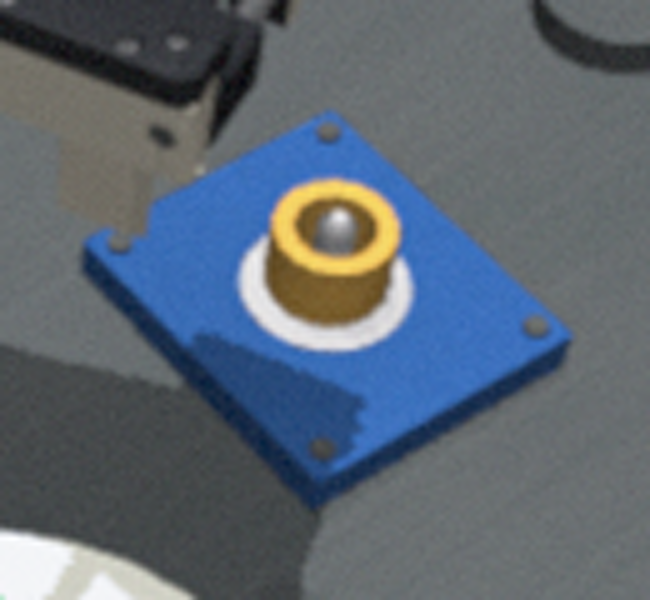

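View pics/t15.png

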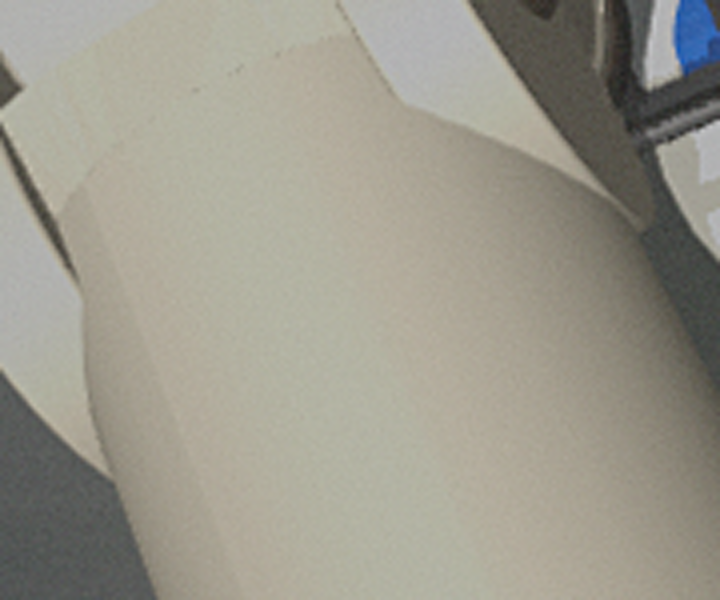

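The ring sits over the post flat on the plate, with the post tip visible in the bore at crop (338,228). Now I'll return the valves, blue first.

```bash
python3 plan.py -68.05 542.8 142.2 270 416.5 -316.5 270
```

```text
shift x 378.2 y 288.6 z -0.0
```

>>> drive_tool --commands '[1,20,15,0,0,1,55,42,0,0.05,1,90,69,0,0.12,1,125,95,0,0.2,1,160,122,0,0.28,1,195,149,0,0.36,1,230,175.5,0,0.43,1,265,202,0,0.48,1,300,229,0,0.5,1,333,254,0,0.5,1,358,273,0,0.5,1,373,285,0,0.5,1,378,288.5,0,0.5,1,378,288.5,0,0.5,1,378,288.5,0,0.5,1,378,288.5,0,0.5]'

```text
time_s: 39.85
position: [417.4, -313.9, 270.3]
eef_rot: [-2.093, 2.342, -0.0]
force: [-0.4, -0.2, 1.1]
grip_width: 0.999
```

```bash
python3 - <<'E'
from h import *
np.set_printoptions(precision=2,suppress=True)
s=robot.read_state();print(s['position'],s['grip_width'],s['time_s'])
v=s['eef_rot'];print('yaw',np.degrees(2*np.arctan2(v[1],v[0])))
S=camera('scene');T=camera('top');save(S['frame'],'s16.png',(0,60,440,460),1.5);save(T['frame'],'t16.png',(70,180,380,400),2.5)
E
```

```text
[ 417.4  -313.89  270.3 ] 0.9992848780602882 39.85
yaw 263.5801899941679
```

View pics/s16.png

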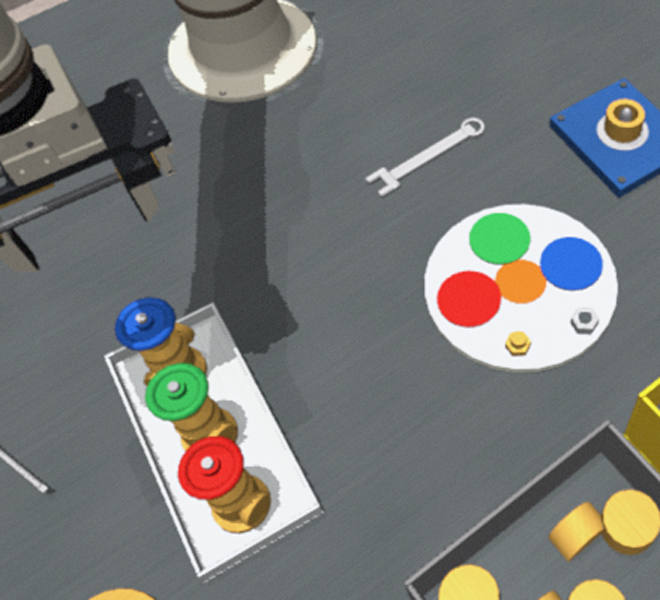

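View pics/t16.png

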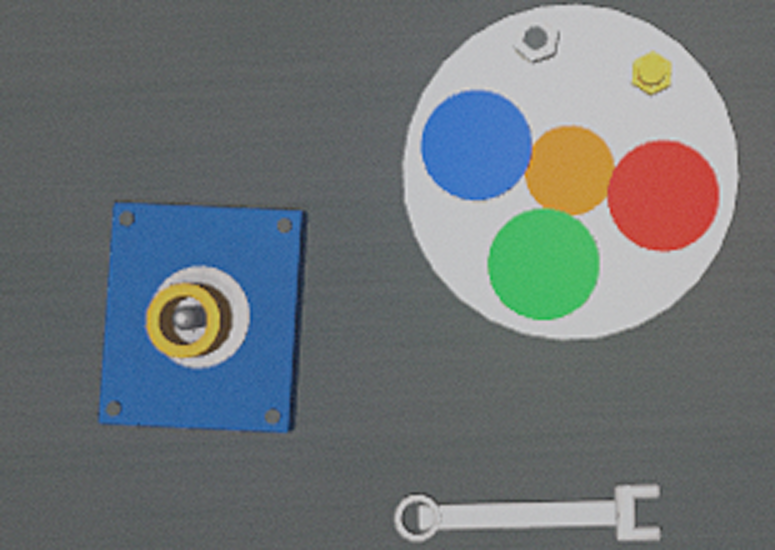

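The ring is on the post in both views, and the three valves stand undisturbed. I'll grip blue.

>>> drive_tool --commands '[1,0.3,0,40,0,1,0.3,0,85,0,1,0.3,0,122,0,1,0.3,0,150,0,1,0.3,0,165,0,1,0.3,0,169.5,0,1,0.3,0,169.5,0,1,0.3,0,169.5,0,0.6,0.3,0,169.5,0,0.6,0.3,0,169.5,0,0.6,0.3,0,169.5,0,0.6,0.3,0,169.5,0,0.6,0.3,0,169.5,0,0.4,0.3,0,169.5,0,0.4,0.3,0,169.5,0,0.4,0.3,0,169.5,0,0.4,0.3,0,169.5,0]' --force 25

```text
time_s: 41.65
position: [416.6, -316.8, 100.9]
eef_rot: [2.089, -2.346, 0.002]
force: [-0.7, -2.2, 3.2]
grip_width: 0.643
```

>>> drive_tool --commands '[0.4,0,0,-3,0,0.4,0,0,-10,0,0.4,0,0,-25,0,0.4,0,0,-50,0,0.4,0,0,-75,0,0.4,0,0,-100,0,0.4,0,0,-125,0,0.4,0,0,-150,0,0.4,0,0,-165,0,0.4,0,0,-169.5,0,0.4,0,0,-169.5,0,0.4,0,0,-169.5,0]' --force 25

```text
time_s: 42.85
position: [415.5, -315.4, 268.6]
eef_rot: [2.09, -2.345, -0.004]
force: [0.5, 0.0, -5.5]
grip_width: 0.641
```

```bash
python3 - <<'E'
from h import *
np.set_printoptions(precision=2,suppress=True)
s=robot.read_state();print(s['position'],s['force'],s['grip_width'],s['time_s'])
S=camera('scene');save(S['frame'],'s17.png',(0,60,440,460),1.5)
E
python3 plan.py -96.6 416.5 -316.8 270 586.3 119 270
```

```text
[ 415.5  -315.4   268.65] [ 0.5   0.03 -5.55] 0.6412073901347811 42.85
shift x -452.4 y -118.6 z -0.0
```

View pics/s17.png

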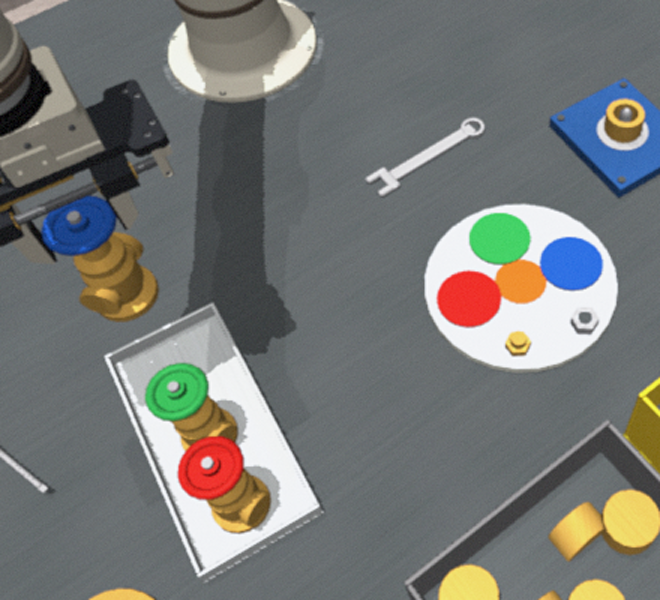

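Blue is held upright, and I'll carry it to the blue pad.

>>> drive_tool --commands '[0.4,-8,-2,0,0,0.4,-30,-8,0,0,0.4,-65,-17,0,0,0.4,-105,-27.5,0,0,0.4,-145,-38,0,0,0.4,-185,-48.5,0,0,0.4,-225,-59,0,0,0.4,-265,-69.5,0,0,0.4,-305,-80,0,0,0.4,-345,-90.5,0,0,0.4,-383,-100.5,0,0,0.4,-415,-109,0,0,0.4,-438,-115,0,0,0.4,-449,-118,0,0,0.4,-453,-118.5,0,0,0.4,-453,-118.5,0,0,0.4,-453,-118.5,0,0,0.4,-453,-118.5,0,0,0.4,-453,-118.5,0,0]' --force 25

```text
time_s: 44.8
position: [586.2, 118.8, 270.1]
eef_rot: [2.087, -2.347, 0.001]
force: [-0.8, 1.0, -5.5]
grip_width: 0.644
```

>>> drive_tool --commands '[0.4,0,0,15,0,0.4,0,0,40,0,0.4,0,0,70,0,0.4,0,0,95,0,0.4,0,0,118,0,0.4,0,0,135,0,0.4,0,0,145,0,0.4,0,0,150,0,0.4,0,0,150,0,0.4,0,0,150,0,0.4,0,0,150,0]' --force 25

```text
time_s: 45.9
position: [587.1, 120.5, 121.2]
eef_rot: [-2.089, 2.344, -0.002]
force: [0.7, -0.9, -5.5]
grip_width: 0.648
```

```bash
python3 - <<'E'
from h import *
np.set_printoptions(precision=2,suppress=True)
s=robot.read_state();print(s['position'],s['force'],s['grip_width'],s['time_s'])
S=camera('scene');save(S['frame'],'s18.png',(300,100,460,290),4)
E
```

```text
[587.07 120.5  121.2 ] [ 0.74 -0.94 -5.51] 0.6479956430216011 45.9
```

View pics/s18.png

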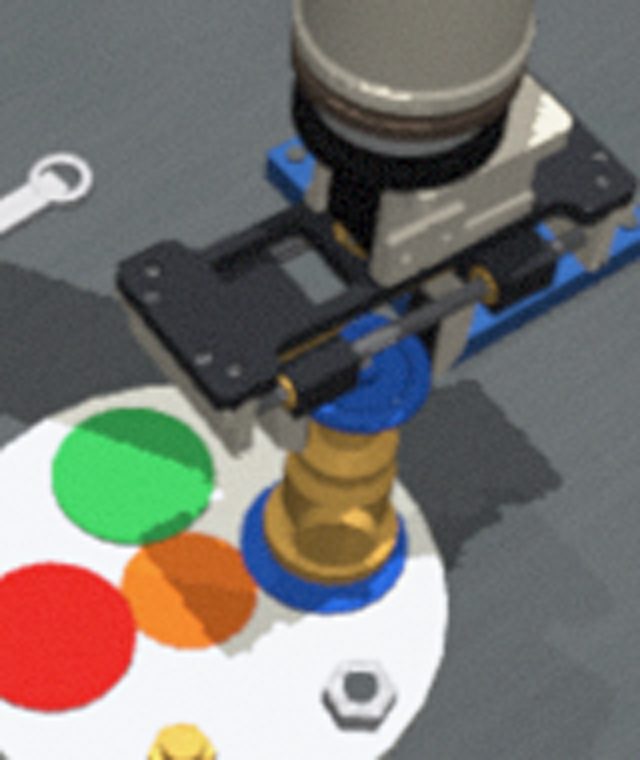

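>>> drive_tool --commands '[0.4,0.7,0.5,3,0,0.4,0.7,0.5,5.5,0,0.4,0.7,0.5,7.5,0,0.4,0.7,0.5,8.5,0,0.4,0.7,0.5,9.3,0,0.4,0.7,0.5,9.3,0,0.4,0.7,0.5,9.3,0]' --force 25

```text
time_s: 46.65
position: [586.4, 119.4, 111.9]
eef_rot: [-2.089, 2.345, -0.002]
force: [-2.5, -2.2, 6.8]
grip_width: 0.646
```

>>> drive_tool --commands '[0.75,0,0,0,0,0.85,0,0,0,0,1,0,0,0,0,1,0,0,0,0,1,0,0,0,0,1,0,0,0,0,1,0,0,-10,0,1,0,0,-30,0,1,0,0,-70,0,1,0,0,-120,0,1,0,0,-152,0,1,0,0,-159.3,0,1,0,0,-159.3,0]' --force 25

```text
time_s: 47.95
position: [586.5, 120.0, 272.2]
eef_rot: [-2.088, 2.343, -0.004]
force: [-0.7, 0.8, -0.3]
grip_width: 1.001
```

```bash
python3 - <<'E'
from h import *
np.set_printoptions(precision=2,suppress=True)
s=robot.read_state();print(s['position'],s['force'],s['grip_width'],s['time_s'])
S=camera('scene');save(S['frame'],'s19.png',(270,100,450,290),3.5)
E
python3 plan.py -96.6 586.6 119.4 270 503.6 -327.3 270
```

```text
[586.5  119.96 272.25] [-0.74  0.84 -0.34] 1.0008704101524648 47.95
shift x 453.3 y 31.1 z -0.0
```

View pics/s19.png

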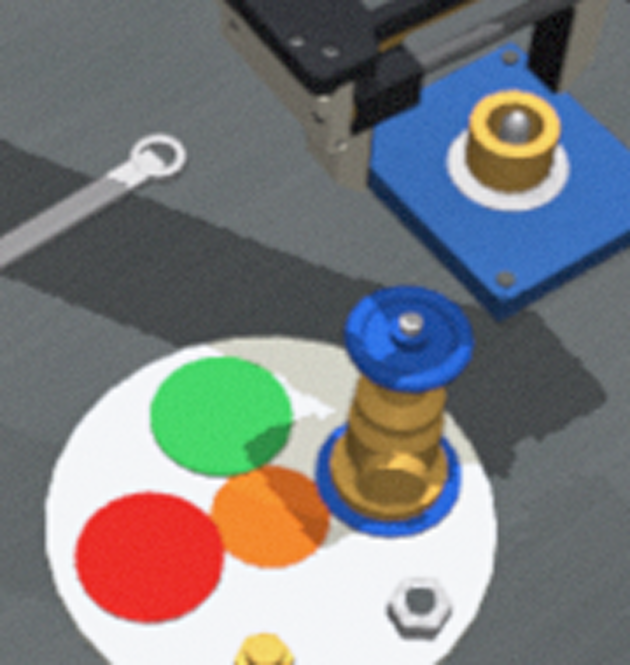

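Blue stands upright and centred on its pad. Green is next.

>>> drive_tool --commands '[1,20,1.5,0,0,1,60,4,0,0,1,105,7,0,0,1,150,10,0,0,1,195,13.5,0,0,1,240,16.5,0,0,1,285,19.5,0,0,1,330,22.5,0,0,1,370,25.5,0,0,1,405,28,0,0,1,433,30,0,0,1,449,31,0,0,1,453.3,31,0,0,1,453.3,31,0,0,1,453.3,31,0,0,1,453.3,31,0,0,1,453.3,31,0,0]'

```text
time_s: 49.7
position: [503.3, -325.8, 270.3]
eef_rot: [-2.092, 2.343, -0.0]
force: [0.3, 0.8, -0.3]
grip_width: 1.003
```

```bash
python3 - <<'E'
from h import *
np.set_printoptions(precision=2,suppress=True)
s=robot.read_state();print(s['position'],s['grip_width'],s['time_s'])
S=camera('scene');save(S['frame'],'s20.png',(0,60,440,460),1.5)
E
```

```text
[ 503.33 -325.76  270.29] 1.0033838358897802 49.7
```

View pics/s20.png

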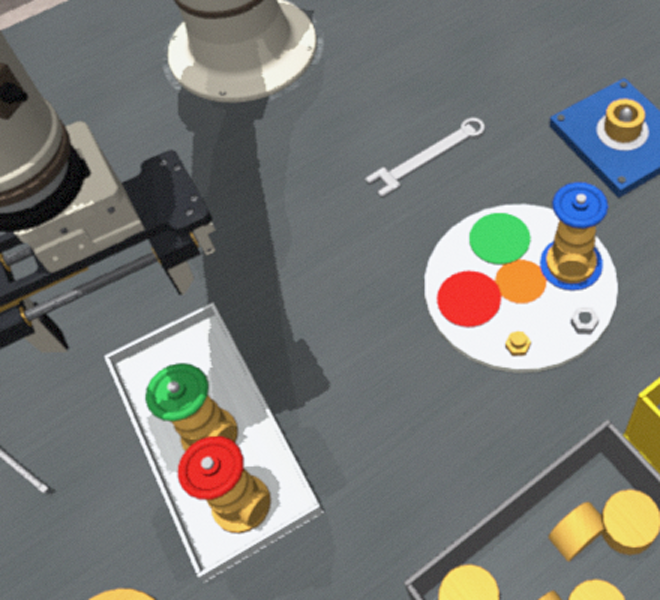

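The scene is as expected, with the gripper above green.

>>> drive_tool --commands '[1,0,0,40,0,1,0,0,85,0,1,0,0,122,0,1,0,0,150,0,1,0,0,165,0,1,0,0,169.5,0,1,0,0,169.5,0,1,0,0,169.5,0,0.6,0,0,169.5,0,0.6,0,0,169.5,0,0.6,0,0,169.5,0,0.6,0,0,169.5,0,0.6,0,0,169.5,0,0.4,0,0,169.5,0,0.4,0,0,169.5,0,0.4,0,0,169.5,0,0.4,0,0,169.5,0]' --force 25

```text
time_s: 51.45
position: [502.9, -327.5, 100.8]
eef_rot: [2.09, -2.346, 0.001]
force: [-0.3, -2.0, 3.5]
grip_width: 0.643
```

>>> drive_tool --commands '[0.4,0,0,-3,0,0.4,0,0,-10,0,0.4,0,0,-25,0,0.4,0,0,-50,0,0.4,0,0,-75,0,0.4,0,0,-100,0,0.4,0,0,-125,0,0.4,0,0,-150,0,0.4,0,0,-165,0,0.4,0,0,-169.5,0,0.4,0,0,-169.5,0,0.4,0,0,-169.5,0]' --force 25

```text
time_s: 52.65
position: [501.9, -326.8, 268.7]
eef_rot: [2.09, -2.345, -0.004]
force: [0.4, -0.1, -5.7]
grip_width: 0.645
```

```bash
python3 - <<'E'
from h import *
np.set_printoptions(precision=2,suppress=True)
s=robot.read_state();print(s['position'],s['force'],s['grip_width'],s['time_s'])
S=camera('scene');save(S['frame'],'s21.png',(0,60,440,460),1.5)
# blue check: stem vs pad
X=S
f=S['frame'];h=cv2.cvtColor(f,cv2.COLOR_RGB2HSV)
m=np.zeros(f.shape[:2],np.uint8);cv2.circle(m,(387,192),6,255,-1)
M=cv2.moments(cv2.inRange(h,(0,0,140),(180,60,255))&m,True);p=(M['m10']/M['m00'],M['m01']/M['m00']);print(p,M['m00'],onz(S,p,142),'pad S (585.4,118.8)')
E
python3 plan.py -96.6 503.6 -327.3 270 503.9 75.5 270
```

```text
[ 501.85 -326.77  268.69] [ 0.38 -0.14 -5.74] 0.6453576824800981 52.65
(386.96, 191.92) 25.0 [584.91 118.71 142.  ] pad S (585.4,118.8)
shift x -400.2 y 46.0 z -0.0
```

View pics/s21.png

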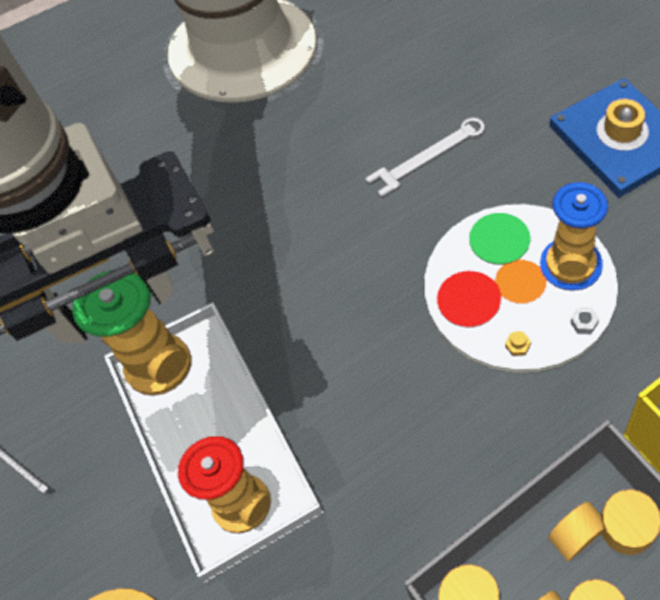

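Blue's stem is at (584.9,118.7) against pad centre (585.4,118.8) in the same view. Green is held upright, and I'll carry it.

>>> drive_tool --commands '[0.4,-8,1,0,0,0.4,-30,3.5,0,0,0.4,-65,7.5,0,0,0.4,-105,12,0,0,0.4,-145,16.5,0,0,0.4,-185,21,0,0,0.4,-225,26,0,0,0.4,-265,30.5,0,0,0.4,-305,35,0,0,0.4,-340,39,0,0,0.4,-370,42.5,0,0,0.4,-390,45,0,0,0.4,-398,46,0,0,0.4,-400,46.5,0,0,0.4,-400,46.5,0,0,0.4,-400,46.5,0,0,0.4,-400,46.5,0,0]' --force 25

```text
time_s: 54.4
position: [502.6, 74.1, 269.9]
eef_rot: [2.087, -2.348, 0.0]
force: [0.6, -0.2, -4.9]
grip_width: 0.651
```

>>> drive_tool --commands '[0.4,0,0,15,0,0.4,0,0,40,0,0.4,0,0,70,0,0.4,0,0,95,0,0.4,0,0,118,0,0.4,0,0,135,0,0.4,0,0,145,0,0.4,0,0,150,0,0.4,0,0,150,0,0.4,0,0,150,0,0.4,0,0,150,0]' --force 25

```text
time_s: 55.5
position: [503.3, 75.6, 121.0]
eef_rot: [-2.089, 2.345, -0.002]
force: [-0.1, 0.8, -5.5]
grip_width: 0.645
```

```bash
python3 - <<'E'
from h import *
np.set_printoptions(precision=2,suppress=True)
s=robot.read_state();print(s['position'],s['force'],s['grip_width'],s['time_s'])
S=camera('scene');save(S['frame'],'s22.png',(270,100,430,290),4)
E
```

```text
[503.35  75.63 120.98] [-0.06  0.77 -5.5 ] 0.6453500394180572 55.5
```

View pics/s22.png

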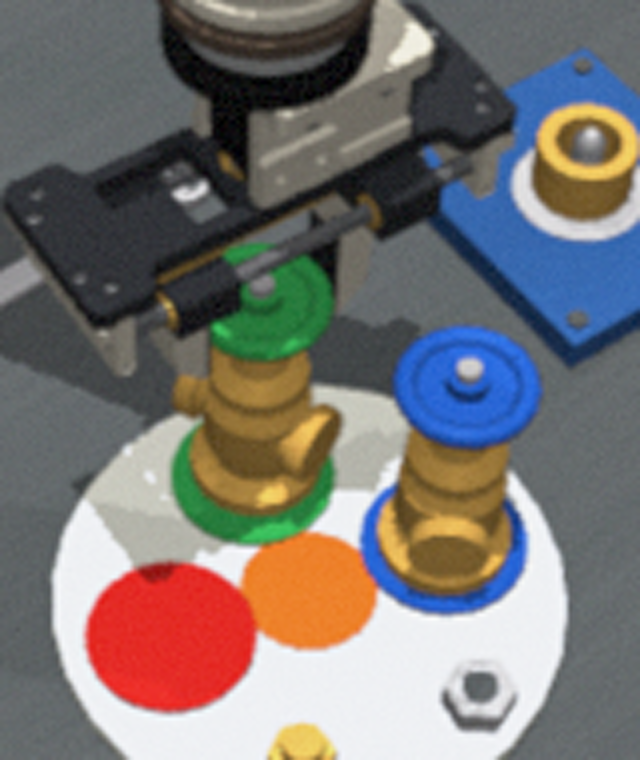

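>>> drive_tool --commands '[0.4,0,0,3,0,0.4,0,0,5.5,0,0.4,0,0,7.5,0,0.4,0,0,8.5,0,0.4,0,0,9.3,0,0.4,0,0,9.3,0,0.4,0,0,9.3,0]' --force 25

```text
time_s: 56.25
position: [503.2, 75.4, 111.8]
eef_rot: [-2.089, 2.345, -0.002]
force: [-1.9, -1.1, 5.8]
grip_width: 0.648
```

>>> drive_tool --commands '[0.75,0,0,0,0,0.85,0,0,0,0,1,0,0,0,0,1,0,0,0,0,1,0,0,0,0,1,0,0,0,0,1,0,0,-10,0,1,0,0,-30,0,1,0,0,-70,0,1,0,0,-120,0,1,0,0,-152,0,1,0,0,-159.3,0,1,0,0,-159.3,0]' --force 25

```text
time_s: 57.55
position: [503.3, 75.7, 271.7]
eef_rot: [-2.088, 2.344, -0.004]
force: [0.2, 0.8, 0.2]
grip_width: 0.998
```

```bash
python3 - <<'E'
from h import *
np.set_printoptions(precision=2,suppress=True)
s=robot.read_state();print(s['position'],s['grip_width'],s['time_s'])
S=camera('scene');save(S['frame'],'s23.png',(270,100,430,290),4)
f=S['frame'];h=cv2.cvtColor(f,cv2.COLOR_RGB2HSV)
m=np.zeros(f.shape[:2],np.uint8);cv2.circle(m,(335,174),6,255,-1)
M=cv2.moments(cv2.inRange(h,(0,0,110),(180,60,255))&m,True);p=(M['m10']/M['m00'],M['m01']/M['m00']);print(p,M['m00'],onz(S,p,142),'pad S (503.1,74.7)')
E
python3 plan.py -96.6 503.3 75.7 270 591.8 -337.4 270
```

```text
[503.33  75.67 271.75] 0.9975786133825565 57.55
(333.61538461538464, 173.92307692307693) 26.0 [502.4   75.17 142.  ] pad S (503.1,74.7)
shift x 400.2 y -135.4 z -0.0
```

View pics/s23.png

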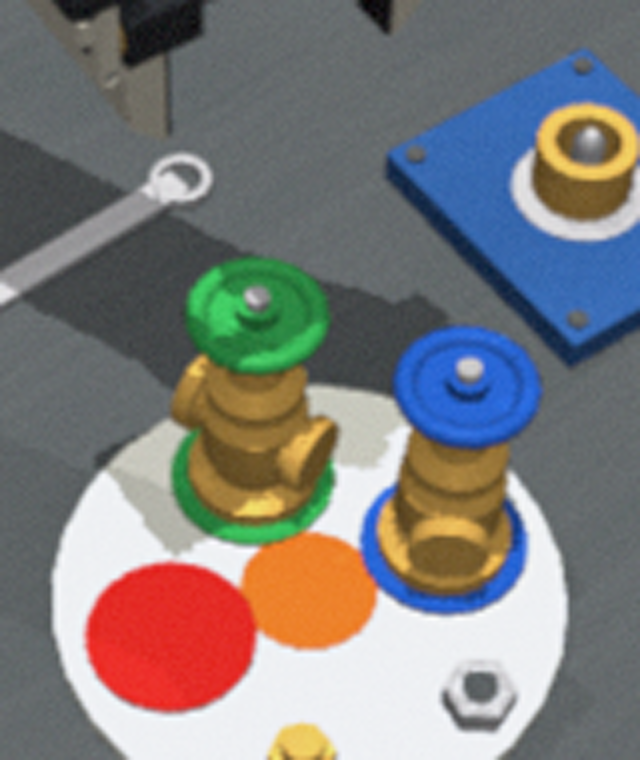

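Green stands within about 1 mm of its pad centre. Red is last.

>>> drive_tool --commands '[1,20,-7,0,0,1,60,-20,0,0,1,105,-35.5,0,0,1,150,-51,0,0,1,195,-66,0,0,1,240,-81,0,0,1,285,-96.5,0,0,1,325,-110,0,0,1,360,-122,0,0,1,385,-130,0,0,1,397,-134.5,0,0,1,400.2,-135.4,0,0,1,400.2,-135.4,0,0,1,400.2,-135.4,0,0,1,400.2,-135.4,0,0,1,400.2,-135.4,0,0]'

```text
time_s: 59.2
position: [591.3, -336.3, 270.5]
eef_rot: [-2.092, 2.344, -0.001]
force: [0.4, 0.5, -0.2]
grip_width: 1.0
```

```bash
python3 - <<'E'
from h import *
np.set_printoptions(precision=2,suppress=True)
s=robot.read_state();print(s['position'],s['grip_width'],s['time_s'])
S=camera('scene');save(S['frame'],'s24.png',(0,60,440,460),1.5)
E
```

```text
[ 591.28 -336.3   270.53] 0.9995906022573027 59.2
```

View pics/s24.png

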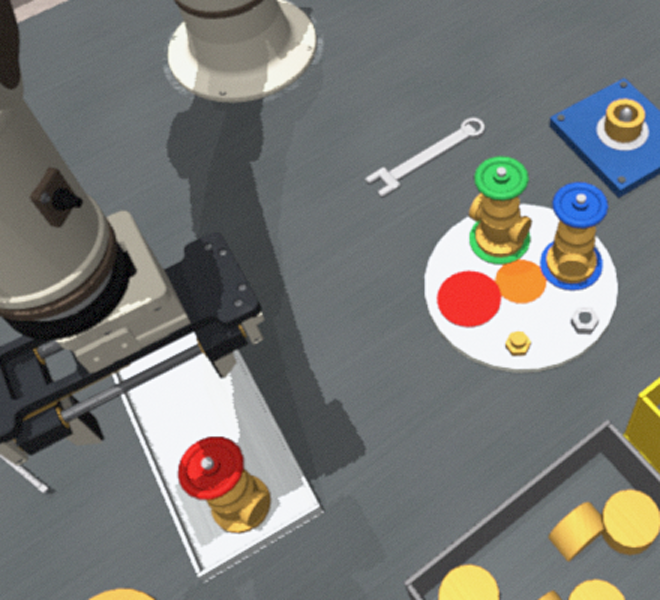

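The gripper is above red.

>>> drive_tool --commands '[1,0,0,40,0,1,0,0,85,0,1,0,0,122,0,1,0,0,150,0,1,0,0,165,0,1,0,0,169.5,0,1,0,0,169.5,0,1,0,0,169.5,0,0.6,0,0,169.5,0,0.6,0,0,169.5,0,0.6,0,0,169.5,0,0.6,0,0,169.5,0,0.6,0,0,169.5,0,0.4,0,0,169.5,0,0.4,0,0,169.5,0,0.4,0,0,169.5,0,0.4,0,0,169.5,0]' --force 25

```text
time_s: 60.95
position: [591.2, -338.0, 100.8]
eef_rot: [2.09, -2.346, 0.001]
force: [-0.2, -1.5, 3.6]
grip_width: 0.646
```

>>> drive_tool --commands '[0.4,0,0,-3,0,0.4,0,0,-10,0,0.4,0,0,-25,0,0.4,0,0,-50,0,0.4,0,0,-75,0,0.4,0,0,-100,0,0.4,0,0,-125,0,0.4,0,0,-150,0,0.4,0,0,-165,0,0.4,0,0,-169.5,0,0.4,0,0,-169.5,0,0.4,0,0,-169.5,0]' --force 25

```text
time_s: 62.15
position: [590.2, -337.3, 268.5]
eef_rot: [2.089, -2.345, -0.004]
force: [0.4, -0.4, -4.6]
grip_width: 0.647
```

```bash
python3 - <<'E'
from h import *
np.set_printoptions(precision=2,suppress=True)
s=robot.read_state();print(s['position'],s['force'],s['grip_width'],s['time_s'])
S=camera('scene');save(S['frame'],'s25.png',(0,60,440,460),1.5)
E
python3 plan.py -96.6 591.8 -337.4 270 548.2 -6.7 270
```

```text
[ 590.16 -337.26  268.53] [ 0.43 -0.39 -4.58] 0.6465007653345601 62.15
shift x -323.5 y 81.3 z -0.0
```

View pics/s25.png

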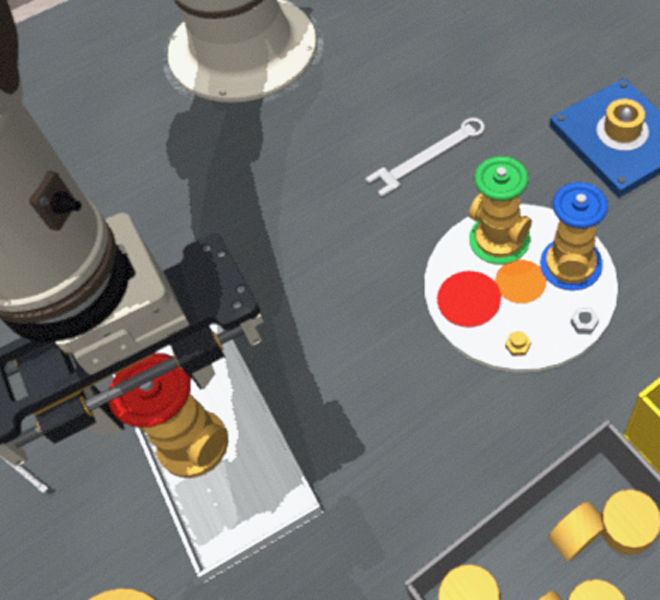

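Red is held upright, and I'll carry it to its pad.

>>> drive_tool --commands '[0.4,-8,2,0,0,0.4,-30,7.5,0,0,0.4,-60,15,0,0,0.4,-95,24,0,0,0.4,-130,32.5,0,0,0.4,-165,41.5,0,0,0.4,-200,50,0,0,0.4,-235,59,0,0,0.4,-267,67,0,0,0.4,-293,73.5,0,0,0.4,-311,78,0,0,0.4,-321,80.5,0,0,0.4,-323.5,81.3,0,0,0.4,-323.5,81.3,0,0,0.4,-323.5,81.3,0,0,0.4,-323.5,81.3,0,0]' --force 25

```text
time_s: 63.8
position: [547.5, -8.4, 269.8]
eef_rot: [2.087, -2.348, 0.0]
force: [0.2, 0.4, -3.9]
grip_width: 0.646
```

>>> drive_tool --commands '[0.4,0,0,15,0,0.4,0,0,40,0,0.4,0,0,70,0,0.4,0,0,95,0,0.4,0,0,118,0,0.4,0,0,135,0,0.4,0,0,145,0,0.4,0,0,150,0,0.4,0,0,150,0,0.4,0,0,150,0,0.4,0,0,150,0]' --force 25

```text
time_s: 64.9
position: [548.3, -6.9, 121.0]
eef_rot: [-2.089, 2.345, -0.002]
force: [-0.1, -0.2, -3.9]
grip_width: 0.65
```

```bash
python3 - <<'E'
from h import *
np.set_printoptions(precision=2,suppress=True)
s=robot.read_state();print(s['position'],s['force'],s['grip_width'],s['time_s'])
S=camera('scene');save(S['frame'],'s26.png',(250,100,430,300),3.8)
E
```

```text
[548.28  -6.86 121.  ] [-0.11 -0.23 -3.92] 0.6497344922489943 64.9
```

View pics/s26.png

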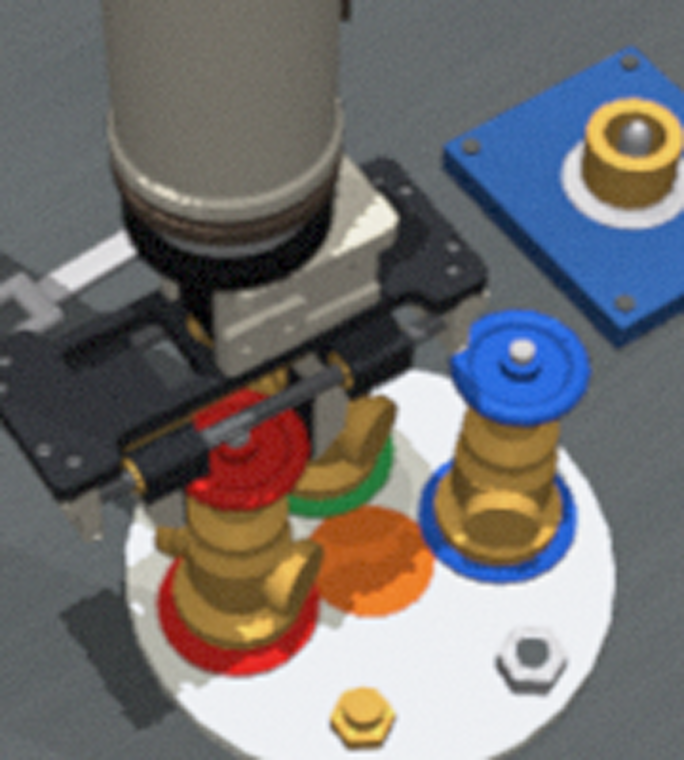

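>>> drive_tool --commands '[0.4,0,0,3,0,0.4,0,0,5.5,0,0.4,0,0,7.5,0,0.4,0,0,8.5,0,0.4,0,0,9.3,0,0.4,0,0,9.3,0,0.4,0,0,9.3,0]' --force 25

```text
time_s: 65.65
position: [548.2, -7.0, 111.8]
eef_rot: [-2.089, 2.345, -0.002]
force: [-1.4, -2.4, 6.5]
grip_width: 0.651
```

>>> drive_tool --commands '[0.75,0,0,0,0,0.85,0,0,0,0,1,0,0,0,0,1,0,0,0,0,1,0,0,0,0,1,0,0,0,0,1,0,0,-10,0,1,0,0,-30,0,1,0,0,-70,0,1,0,0,-120,0,1,0,0,-152,0,1,20,-5,-159.3,0,1,60,-15,-159.3,0,1,105,-25,-159.3,0,1,150,-37,-159.3,0,1,195,-50,-159.3,0,1,235,-60,-159.3,0,1,260,-66,-159.3,0,1,270,-69,-159.3,0]' --force 25

```text
time_s: 67.55
position: [584.1, -287.1, 270.2]
eef_rot: [2.083, -2.35, 0.001]
force: [-0.3, 0.0, -1.6]
grip_width: 1.0
```

>>> drive_tool --commands '[1,0,0,0,0,1,0,0,0,0,1,0,0,0,0,1,0,0,0,0]'

```text
time_s: 67.95
position: [585.4, -280.9, 270.5]
eef_rot: [-2.093, 2.342, -0.0]
force: [0.4, -0.2, -0.0]
grip_width: 0.997
```

```bash
python3 - <<'E'
from h import *
np.set_printoptions(precision=2,suppress=True)
s=robot.read_state();print(s['position'],s['grip_width'],s['time_s'],abs(s['qvel']).max())
S=camera('scene');T=camera('top');save(S['frame'],'s27.png',(230,90,480,310),3);save(T['frame'],'t27.png',(70,160,390,380),2.4)
wl={'red':((310,217),(336,254)),'green':((334,174),(279,285)),'blue':((387,192),(251,231))}
pad={'red':((547.3,-7.3),(548.9,-7.0)),'green':((503.1,74.7),(504.8,75.5)),'blue':((585.4,118.8),(587.2,119.2))}
for k in wl:
  for i,c in enumerate((S,T)):
    h=cv2.cvtColor(c['frame'],cv2.COLOR_RGB2HSV);m=np.zeros(h.shape[:2],np.uint8);cv2.circle(m,wl[k][i],6,255,-1)
    M=cv2.moments(cv2.inRange(h,(0,0,140),(180,60,255))&m,True);p=(M['m10']/M['m00'],M['m01']/M['m00'])
    print(k,'ST'[i],M['m00'],'offset stem-pad',onz(c,p,142)[:2]-pad[k][i])
E
```

```text
[ 585.35 -280.87  270.5 ] 0.9969252857401375 67.95 0.008249816078668322
red S 26.0 offset stem-pad [-0.68 -0.25]
red T 38.0 offset stem-pad [ 0.12 -0.58]
green S 23.0 offset stem-pad [-1.09  1.05]
green T 40.0 offset stem-pad [-0.01 -0.13]
blue S 24.0 offset stem-pad [-0.58  0.08]
blue T 39.0 offset stem-pad [ 0.03 -0.24]
```

View pics/s27.png

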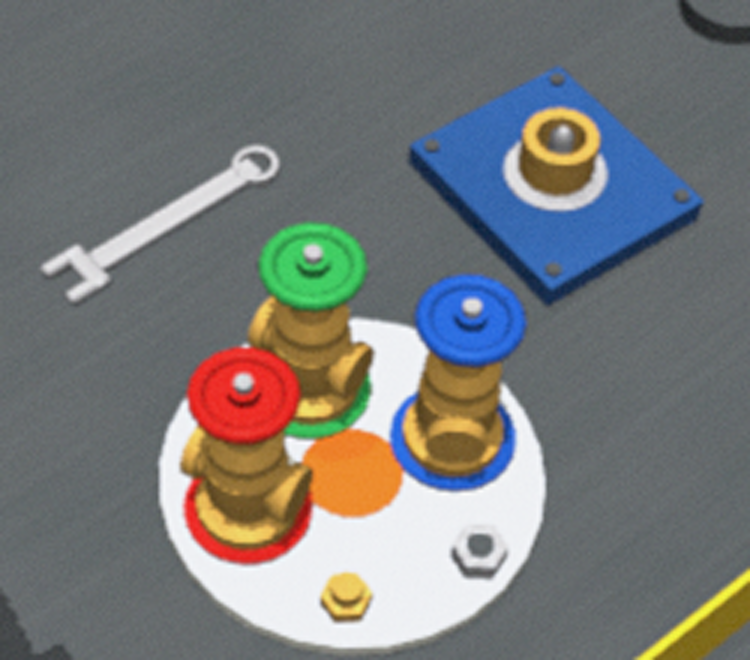

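View pics/t27.png

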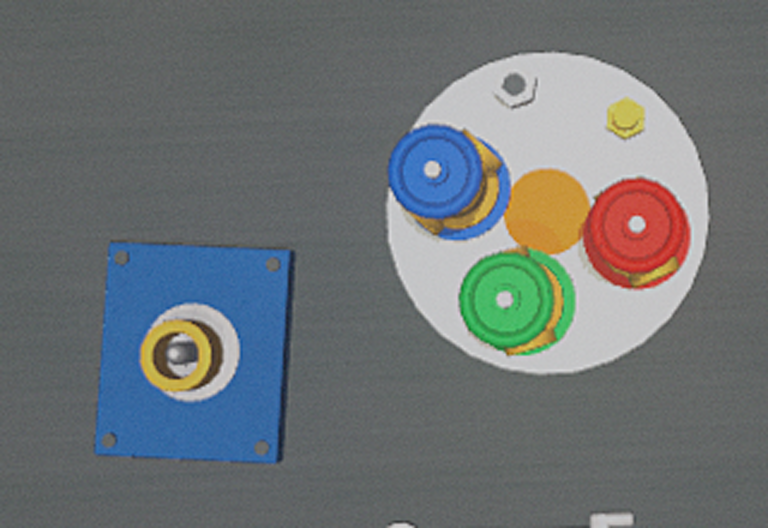

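All three valves stand upright within about 1.5 mm of their pad centres. The ring is on the post, the nut and plug have not moved, and the arm is clear. I'll hand in the job.

```bash
python3 -c "
from cell import robot
print(robot.sign_off())"
```

```text
the job is handed in; nothing more can be done
None
```

I finished the job in the order you asked and handed it in at about 68 s of the 144 s allowed. I moved red, green and blue to the tray, put the ring over the fixture post, then returned blue, green and red to their own pads.

**Valves:** my last pictures, from both cameras, show all three upright. The stem ends are within 0.6 mm of the pad centres in the top view and within 1.5 mm in the scene view; green is the worst.

**Ring:** it is over the post and sits flat on the plate, and it touched down at the height I expected. It looks slightly off-centre on the post, within the 8 mm of play on each side.

**Other things:** the nut and plug were not disturbed, and the gripper was empty and well clear of everything. The highest force reading at the end of a move was about 7 N.

**Disagreement:** the two cameras differed by up to about 2.8 mm along x, so I used their average. No check failed.

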